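Lay the breakfast board for two guests

ROBOT

A 6-joint arm with a two-finger parallel gripper is mounted at the origin on a cart in front of the work surface, level with it; the furniture and walls round the work are solid. World frame = base frame: x ahead of the robot, y to its left, z up, the work surface at z = 0. Lengths are in m, angles in rad, forces in N, time in s.
With the tool pointing down it reaches from about 0.375 to 0.9 m from the base axis. Payload 3.1 kg.
Tool frame: the origin (TCP) lies at the very end of the fingers, on their centre line; the grasp point (between the pads) lies 19 mm behind it; x points along the fingers, y is the direction in which the jaws open and shut, and the axes are right-handed (so a half turn about x gives the same grasp; the last joint's range is limited). The gripper opens to 85 mm and grips with 20 to 120 N. Pads are 22 mm wide; open, the fingers measure 114 mm over their backs; the gripper's body (76 mm by 85 mm) begins 54 mm behind the grasp point. The pads swing forward as they close: fully open they stand 13 mm farther back than shut.
Start: joints at [1.02, 0.527, 1.433, -0, 1.181, -0.178], TCP at [0.228, 0.582, 0.231] pointing down, gripper open.
Joint ranges: [-3.08, 3.08], [-0.75, 2.2], [0.22, 2.44], [-1.43, 4.57], [0, 2.65], [-2.85, 2.85]. Speed limits (rad/s): [2.79, 2.79, 3.14, 3.14, 3.14, 3.14].

INTERFACE

Orientations are given as a unit quaternion [x, y, z, w].
In Python, from station import manip gives the robot as it stands.
- The arm moves only by the shell command python3 -m jog 'ROWS' [FORCE]. ROWS is a JSON object of lists of equal length, an entry for each row: "linear": the shift along the tool's x, y, z in cm, a list of three; "twist": the turn about the tool's x in rad; "claw": the opening, from -1 (shut) to 1 (fully open). A call has 1 to 20 rows; each row is the pose to reach, as a shift and turn from the pose commanded when the call began, along the tool's axes at that moment; what a row does not reach only later rows make up. A row lasts 1/12 s, in which the tool goes at most 41.7 mm and 7.16 degrees, less where a joint would pass 70% of its speed; a pose out of reach is approached as far as the arm can. A call with a gripper value outside its range is refused whole. The fingers move at their own pace and stop on an object; FORCE is the grip in N (left out, the last holds). Time passes only in rows, so rows that repeat a pose let the fingers close. It gives the time, the measured TCP pose, the force and the opening at its end, in the units of the state.
- manip.sense(): the state, without advancing time (a new reading comes with each control period).
- manip.snapshot(name): name is "scene" or "side" or "wrist"; returns a dict with "pixels" (480x640x3 uint8, red, green, blue), "camera_matrix" (3x3 intrinsics, pixels), "R" (3x3) and "t" (3): a world point X has camera coordinates R X + t. Camera axes: x right, y down, z forward; pixel columns grow to the right and rows downward; lengths in m; the calibration is good to about 2 mm. A picture is of the moment at which its call begins. There is no depth.
- manip.sign_off(): hands the job in, once; it reports no verdict.
The state is a dict: "t": time; "q": joint angles; "qd": joint speeds; "tau": joint torques, N m; "tcp_pos": TCP position; "tool_rot": TCP orientation; "force": force on the tool from outside, world axes, zero at the start; "ft_torque": the same for the moment, N m; "finger_gap": opening from 0.0 (shut) to 1.0 (fully open).
Only numpy, scipy, OpenCV 4.12 (cv2) and the standard library are available. Lean on these libraries where they do the work, as an engineer would, in place of code of your own. Each camera call takes 0.05 s, during which the arm holds its last target.

TASK

Lay the wooden breakfast board for two guests: gently set the white egg upright in the left egg dimple of its front row and the brown egg upright in the right one (front is the side towards the robot, left as the robot sees it), and stand the green-lidded jar in the well behind the white egg, the red-lidded jar in the well behind the brown egg, and the wooden pepper mill in the middle well between them all. Everything must sit fully down in its recess, upright; drop nothing, do not squeeze, bang or tip the eggs, and leave the pale green egg in its tray.

Things in the scene. Friction and masses are not known exactly. Their poses are not given: they have to be found in the camera images.
- board: Fixed brown wooden board, 194 (x) by 294 (y) mm, top 26 mm high. Origin under its centre, on the worktop; x to its back, away from the robot (yaw within 0.25 rad), y left. Recesses 11 mm deep (floor at 15 mm): egg dimples, 30 mm wide, at x -45, y +90 (left) and -90 (right); jar wells, 72 mm wide, at x +45, y +90 and -90; mill well, 64 mm wide, at x 0, y 0. Left or right on the worktop.
- egg_tray: Fixed blue stoneware egg tray, 235 (x) by 83 (y) mm, top 24 mm high. Origin under its centre, on the worktop; x along its length, away from the robot (yaw within 0.25 rad). Three egg pockets, 30 mm wide, 11 mm deep, at x -76, 0, +76 mm. The jars and the mill stand beside it, about 100 mm from its centre line.
- egg_white: Boiled egg, white, 43 mm wide, 57 mm long, 60 g, fragile: bears a grip of up to 70 N and no drop over 1 cm. Stands blunt end down in one of the egg tray's pockets. Origin on its axis at the widest part, 21.5 mm above the blunt end; z out of the pointed end. Seated in a pocket or dimple (on its rim), its origin is 15 mm above the top of that tray or board.
- egg_brown: Boiled egg, brown, 43 mm wide, 57 mm long, 60 g, fragile: bears a grip of up to 70 N and no drop over 1 cm. Stands blunt end down in one of the egg tray's pockets. Origin on its axis at the widest part, 21.5 mm above the blunt end; z out of the pointed end. Seated in a pocket or dimple (on its rim), its origin is 15 mm above the top of that tray or board.
- egg_green: Boiled egg, pale blue-green, 43 mm wide, 57 mm long, 60 g, fragile: bears a grip of up to 70 N and no drop over 1 cm. Stands blunt end down in one of the egg tray's pockets. Origin on its axis at the widest part, 21.5 mm above the blunt end; z out of the pointed end. Seated in a pocket or dimple (on its rim), its origin is 15 mm above the top of that tray or board. It stays in its pocket.
- jar_green: Closed round glass preserve jar with a dark green screw lid and dark pink contents, 58 mm body diameter, 75 mm tall, about 0.32 kg. Origin at the centre of its underside, z up. Lid 57 mm across, from 64 mm to 75 mm high, fixed to the jar.
- jar_red: Closed round glass preserve jar with a red screw lid and amber contents, 57 mm body diameter, 75 mm tall, about 0.28 kg. Origin at the centre of its underside, z up. Lid 55 mm across, from 64 mm to 75 mm high, fixed to the jar.
- mill: Turned brown wooden pepper mill, 52 mm across its foot, 140 mm tall with a small metal knob on top, about 0.28 kg. Origin at the centre of its underside, z up. Its rounded wooden head, 42 mm across, lies from 94 to 131 mm above the underside and does not turn.
Things that resemble listed ones, but are neither listed nor needed, are in the scene too. Leave any purple look-alike of the jar_red alone.

How it is judged:
By the outcome, as a careful person would: the job done as asked, in the order asked, and still so for the second after the job is handed in, with the robot touching nothing.
It also fails if it takes over 131 s, if anything falls off the work surface, if the arm or the gripper's body presses on something with over 40 N, if the wrist force passes 120 N, or if a joint passes its speed limit or range.

## Working session

There is one attempt and no reset: what is moved stays moved. The work goes in short steps, Python scripts to look and compute and a shell command to move; the robot and the scene stay as the last step left them, time stands still between calls to the robot, and variables do not carry over. Pictures are saved under pics/ and viewed, and the job is handed in when it is done.

```bash
ls; mkdir -p pics
python3 - <<'E'
from station import manip
import cv2
print(manip.sense())
for n in ["scene","side","wrist"]:
    s=manip.snapshot(n); cv2.imwrite(f"pics/{n}0.png",s["pixels"][:,:,::-1]); print(n,s["camera_matrix"].tolist(),s["R"].round(3).tolist(),s["t"].tolist())
E
```

```text
pics
{'t': 0.0, 'q': array([ 1.01951766e+00,  5.28443332e-01,  1.43388482e+00,  4.53299737e-07,
        1.18138682e+00, -1.78465839e-01]), 'qd': array([ 0.00047713, -0.00016606,  0.00121156,  0.00143034, -0.00027668,
        0.00027457]), 'tau': array([-4.40815038e-04, -4.42350376e+01, -1.78019732e+01, -2.83619374e-04,
        8.39089626e-03, -1.10976777e-05]), 'tcp_pos': array([0.22722682, 0.5814776 , 0.2303532 ]), 'tool_rot': array([ 0.13034631,  0.69512475, -0.13174812,  0.69458898]), 'force': array([-0.32449281, -0.43449037, -0.86772614]), 'ft_torque': array([ 0.03170903, -0.05323419, -0.03063091]), 'finger_gap': 0.9988398364769486}
scene [[594.2416130005751, 0.0, 325.2512602920932], [0.0, 594.2416130005751, 231.74580068197042], [0.0, 0.0, 1.0]] [[0.866, -0.5, 0.02], [-0.349, -0.632, -0.692], [0.358, 0.592, -0.722]] [-0.4209023715038751, 0.22531891986211428, 1.3418384681950501]
side [[459.70000995566005, 0.0, 322.2990716825996], [0.0, 459.70000995566005, 239.2995697511835], [0.0, 0.0, 1.0]] [[0.929, -0.369, -0.021], [-0.181, -0.405, -0.896], [0.322, 0.837, -0.443]] [-0.4817252383746516, 0.1604925927070669, 0.7748907956946173]
wrist [[415.75949721360655, 0.0, 313.78429623897205], [0.0, 415.75949721360655, 240.3920610617712], [0.0, 0.0, 1.0]] [[0.365, 0.931, -0.002], [0.888, -0.347, 0.302], [0.28, -0.111, -0.953]] [-0.6226682550859145, -0.03765562101678539, 0.3805855408061152]
```

View pics/scene0.png

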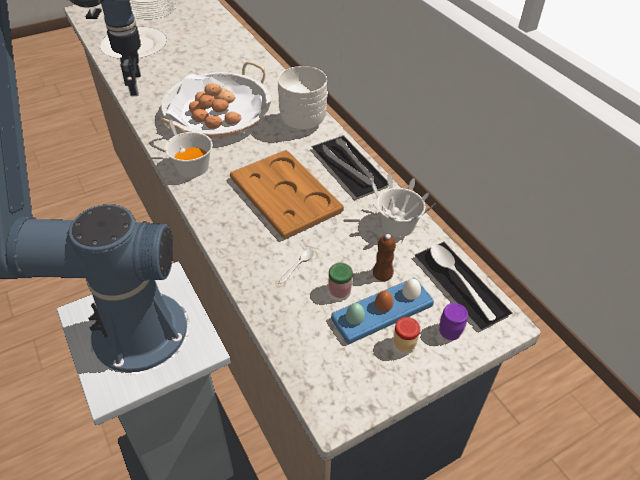

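View pics/side0.png

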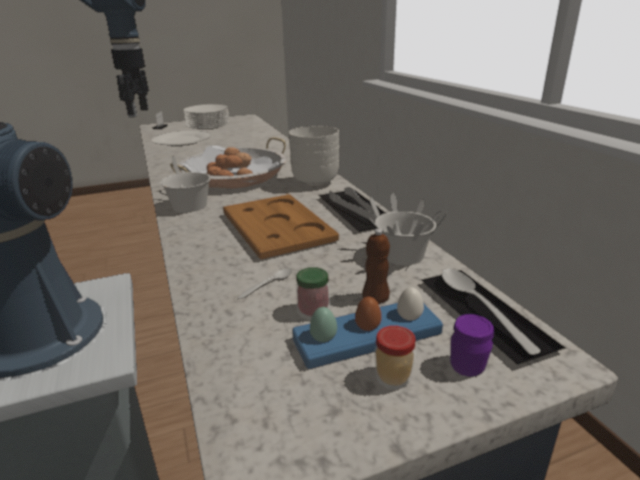

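View pics/wrist0.png

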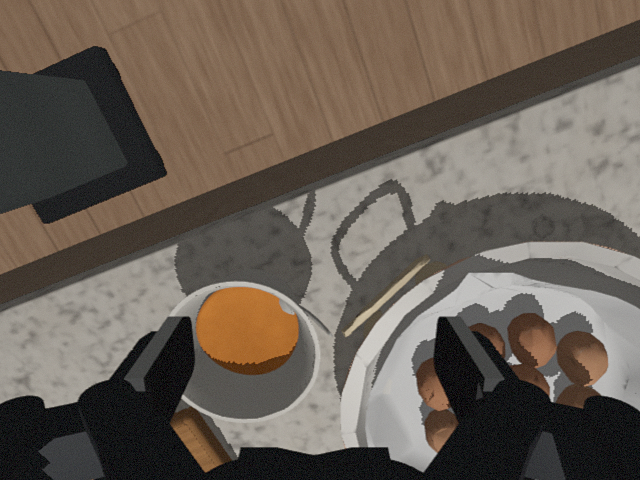

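Run:
```python
import cv2
a=cv2.imread("pics/scene0.png"); b=cv2.imread("pics/side0.png")
def c(im,x,y,w,h,k,n): cv2.imwrite(n,cv2.resize(im[y:y+h,x:x+w],None,fx=k,fy=k,interpolation=cv2.INTER_CUBIC))
c(a,300,220,200,150,4,"pics/sc_tray.png"); c(a,215,135,140,110,5,"pics/sc_board.png")
c(b,280,220,225,168,3.5,"pics/sd_tray.png")
```

```text
(no output)
```

View pics/sc_tray.png

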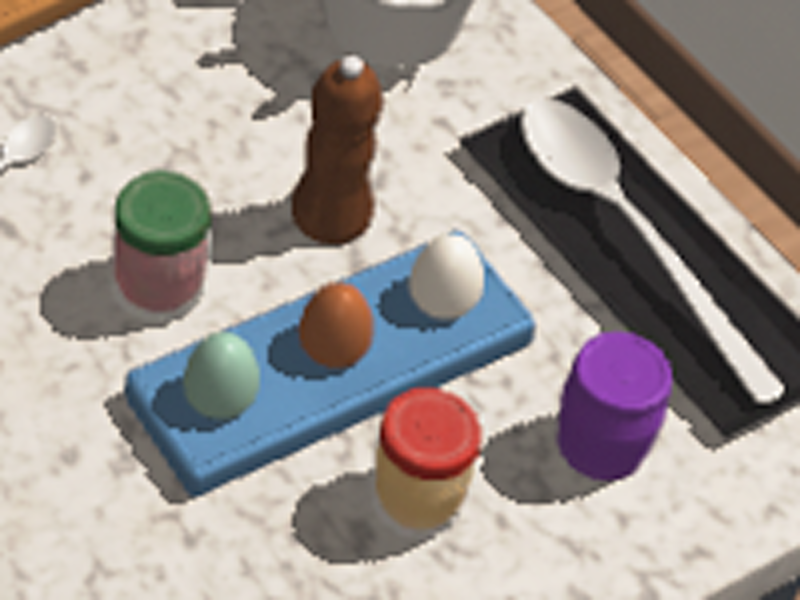

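View pics/sc_board.png

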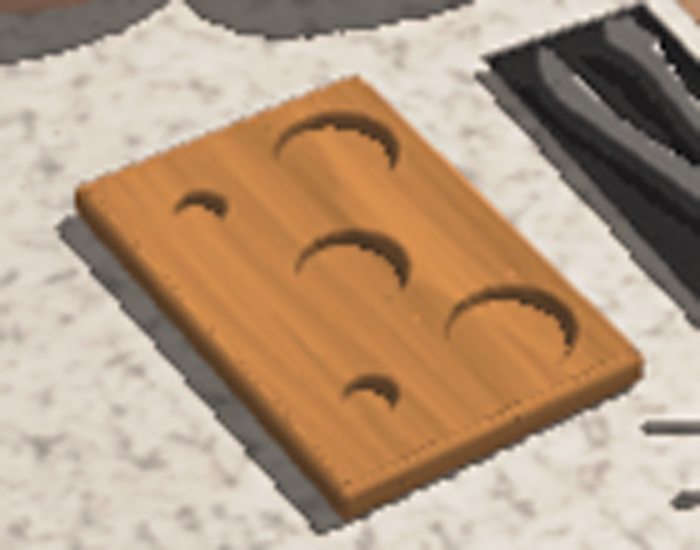

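View pics/sd_tray.png

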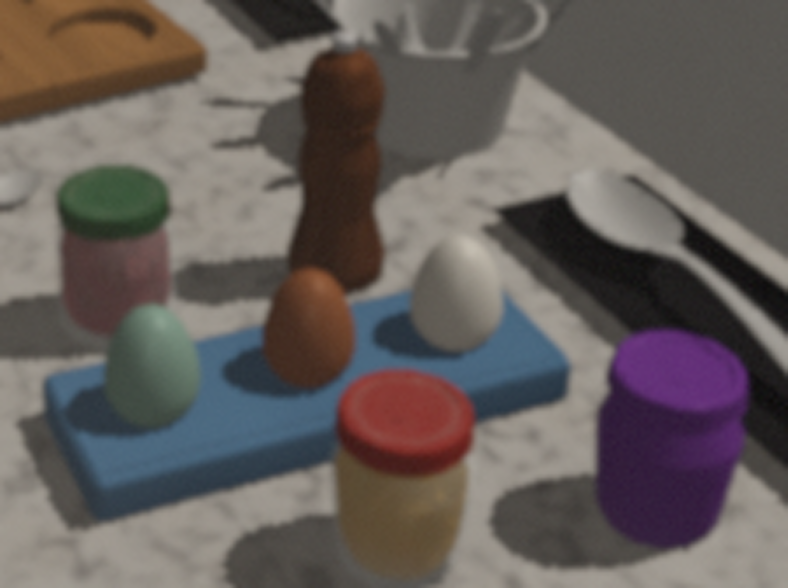

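```bash
cat > h.py <<'E'
import numpy as np, cv2
from scipy.spatial.transform import Rotation as Ro
from scipy.optimize import least_squares
from station import manip
def ray(s,u,v,z):
    K,R,t=s["camera_matrix"],np.array(s["R"]),np.array(s["t"])
    d=R.T@np.linalg.solve(K,[u,v,1.]); c=-R.T@t
    return c+d*(z-c[2])/d[2]
def proj(s,X):
    p=s["camera_matrix"]@(np.array(s["R"])@np.asarray(X)+s["t"]); return p[:2]/p[2]
def fitrect(pts,L,W):
    # pts order: (+,+),(-,+),(-,-),(+,-) world xy
    m=np.array([[L,W],[-L,W],[-L,-W],[L,-W]])/2
    def f(p): c,s=np.cos(p[2]),np.sin(p[2]); return ((m@np.array([[c,s],[-s,c]])+p[:2])-pts).ravel()
    r=least_squares(f,[*np.mean(pts,0),0]); return r.x,r.fun.reshape(4,2)
def snap(n,f=None):
    s=manip.snapshot(n)
    if f: cv2.imwrite(f,s["pixels"][:,:,::-1])
    return s
def pose():
    s=manip.sense(); Rm=Ro.from_quat(s["tool_rot"]).as_matrix(); return s,Rm
def go(target_xyz,yaw_y=None):
    """shift (cm) along tool axes to reach TCP target, twist so that tool y has the world yaw (mod pi)"""
    s,Rm=pose(); d=Rm.T@(np.array(target_xyz)-s["tcp_pos"])*100
    print("t",round(s["t"],2),"tcp",s["tcp_pos"].round(4),"toolx",Rm[:,0].round(3),"tooly yaw",round(float(np.arctan2(Rm[1,1],Rm[0,1])),3),"gap",round(s["finger_gap"],3),"F",s["force"].round(1),"q",s["q"].round(2))
    print("linear cm",d.round(2))
    if yaw_y is not None:
        a=np.arctan2(Rm[1,1],Rm[0,1]); e=(yaw_y-a+np.pi/2)%np.pi-np.pi/2
        print("twist",round(-e,3),"(alt",round(-e+np.pi*np.sign(e),3),")")
E
python3 - <<'E'
from h import *
s=snap("scene"); d=snap("side")
b=np.array([ray(s,215+u/5-.5*.8,135+v/5-.4,.026)[:2] for u,v in [(358,76),(79,190),(347,497),(643,363)]])
print(b.round(3),*fitrect(b,.194,.294))
t=np.array([ray(s,300+u/4-.4,220+v/4-.4,.024)[:2] for u,v in [(458,233),(127,383),(195,478),(533,317)]])
print(t.round(3),*fitrect(t,.235,.083))
for n,p,z,p2 in [("white",(447,277),.046,(457,293)),("brown",(338,325),.046,(309,328)),("green",(222,376),.046,(152,366)),("jg",(162,203),.075,(113,197)),("jr",(432,428),.075,(404,413)),("knob",(352,66),.138,(344,40))]:
    print(n,ray(s,300+p[0]/4-.4,220+p[1]/4-.4,z).round(4),ray(d,280+p2[0]/3.5-.4,220+p2[1]/3.5-.4,z).round(4))
go([.4,.3,.3],0)
E
```

```text
[[0.579 0.393]
 [0.392 0.377]
 [0.415 0.09 ]
 [0.6   0.101]] [0.49635394 0.24041018 0.07554851] [[ 0.00341609  0.00102972]
 [-0.00359003  0.00254358]
 [-0.00428739 -0.00328611]
 [ 0.00446133 -0.00028719]]
[[ 0.624 -0.19 ]
 [ 0.393 -0.188]
 [ 0.393 -0.261]
 [ 0.625 -0.263]] [ 0.50870714 -0.22572693 -0.00650819] [[ 0.00285158  0.00511792]
 [-0.00155438  0.00457615]
 [-0.00250561 -0.00498564]
 [ 0.00120842 -0.00470843]]
white [ 0.5854 -0.2273  0.046 ] [ 0.5848 -0.226   0.046 ]
brown [ 0.5103 -0.2253  0.046 ] [ 0.5087 -0.2236  0.046 ]
green [ 0.4334 -0.2232  0.046 ] [ 0.4326 -0.2217  0.046 ]
jg [ 0.4555 -0.1189  0.075 ] [ 0.4514 -0.1251  0.075 ]
jr [ 0.5013 -0.3243  0.075 ] [ 0.4983 -0.3251  0.075 ]
knob [ 0.5753 -0.128   0.138 ] [ 0.5728 -0.1298  0.138 ]
t 0.25 tcp [0.2274 0.5818 0.2309] toolx [-0.001 -0.001 -1.   ] tooly yaw 1.198 gap 0.997 F [-0.  -0.   0.4] q [ 1.02  0.53  1.43  0.    1.18 -0.18]
linear cm [ -6.9  -19.97  26.33]
twist 1.198 (alt -1.944 )
```

Run:
```python
from h import *
s,Rm=pose(); w=snap("wrist"); c=-w["R"].T@w["t"]; print("cam in tool",Rm.T@(c-s["tcp_pos"]), "cam axes in tool",(Rm.T@w["R"].T).round(3).tolist())
go([.40,.24,.33],np.pi/2)
sc=snap("scene"); print("purple",ray(sc,300+615/4,220+372/4,.075))
```

```text
cam in tool [-0.14268838 -0.0012996  -0.07847803] cam axes in tool [[-0.0, -0.302, 0.953], [1.0, -0.001, 0.0], [0.0, 0.953, 0.302]]
t 0.3 tcp [0.2275 0.5819 0.2309] toolx [-0.    -0.001 -1.   ] tooly yaw 1.198 gap 1.003 F [1.  0.1 0.1] q [ 1.02  0.53  1.43  0.    1.18 -0.18]
linear cm [ -9.89 -25.56  28.52]
twist -0.373 (alt 2.769 )
purple [ 0.61084129 -0.34443752  0.075     ]
```

```bash
python3 -m jog '{"linear":[[-3,-2,2],[-6,-6,6],[-9.9,-10,10],[-9.9,-14,14],[-9.9,-17,17.5],[-9.9,-20,21],[-9.9,-23,25],[-9.9,-25.6,28.5],[-9.9,-25.6,28.5],[-9.9,-25.6,28.5],[-9.9,-25.6,28.5]],"twist":[0,-0.1,-0.2,-0.3,-0.373,-0.373,-0.373,-0.373,-0.373,-0.373,-0.373],"claw":[1,1,1,1,1,1,1,1,1,1,1]}'
python3 - <<'E'
from h import *
snap("wrist","pics/w1.png"); go([.585,-.2265,.33],np.pi/2)
E
```

```text
t: 1.27
tcp_pos: [0.4034, 0.2351, 0.3309]
tool_rot: [0.002, 0.706, -0.003, 0.708]
force: [-0.3, -0.2, -0.2]
finger_gap: 1.002
t 1.32 tcp [0.4016 0.2374 0.3306] toolx [ 0.001 -0.    -1.   ] tooly yaw 1.565 gap 1.0 F [ 0.5  1.1 -0.4] q [ 0.29  0.19  1.68 -0.    1.27 -1.27]
linear cm [  0.09 -46.28  18.62]
twist -0.006 (alt 3.136 )
```

View pics/w1.png

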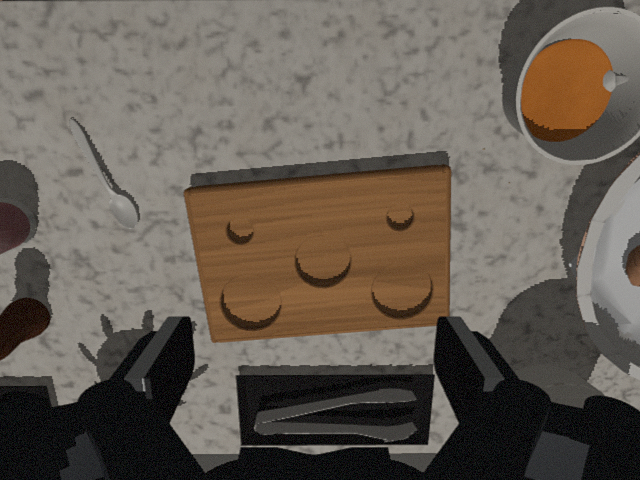

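Run:
```python
from h import *
import pickle
s=snap("wrist"); pickle.dump(s,open("w2.pkl","wb")); im=s["pixels"][:,:,::-1][150:355,175:465]
cv2.imwrite("pics/w2.png",cv2.resize(im,None,fx=2.75,fy=2.75,interpolation=cv2.INTER_CUBIC)); go([.585,-.2265,.33],np.pi/2)
```

```text
t 1.37 tcp [0.4004 0.2388 0.3304] toolx [-0.     0.001 -1.   ] tooly yaw 1.567 gap 1.002 F [-0.4  0.5 -0.9] q [ 0.3   0.19  1.68  0.    1.27 -1.27]
linear cm [ 1.000e-02 -4.647e+01  1.863e+01]
twist -0.004 (alt 3.138 )
```

View pics/w2.png

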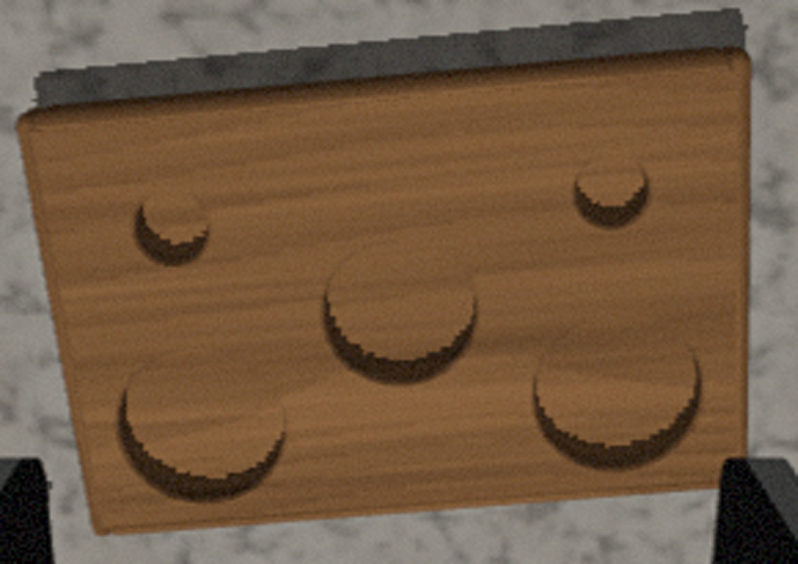

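Run:
```python
from h import *
import pickle
s=pickle.load(open("w2.pkl","rb"))
px=[(612,192),(172.5,229),(401,311),(617,389),(202,423)]
m=np.array([[-.045,.09],[-.045,-.09],[0,0],[.045,.09],[.045,-.09]])
P=np.array([ray(s,175+(u+.5)/2.75-.5,150+(v+.5)/2.75-.5,.026)[:2] for u,v in px])
def T(p): c,q=np.cos(p[2]),np.sin(p[2]); return m@np.array([[c,q],[-q,c]])+p[:2]
r=least_squares(lambda p:(T(p)-P).ravel(),[.5,.24,.07]); print(r.x,(r.fun.reshape(5,2)*1000).round(1)); print(T(r.x).round(4))
```

```text
[0.491839   0.24364306 0.08157823] [[-1.4  0.4]
 [-1.1 -0.5]
 [ 0.  -0.3]
 [ 1.3  0.8]
 [ 1.2 -0.4]]
[[0.4397 0.3297]
 [0.4543 0.1503]
 [0.4918 0.2436]
 [0.5294 0.337 ]
 [0.544  0.1576]]
```

```bash
python3 -m jog '{"linear":[[0,-3,0],[0,-7,1],[0,-11,2],[0,-15,3],[0,-19,4],[0,-23,5],[0,-27,6],[0,-31,7],[0,-35,7],[0,-39,7],[0,-42,7],[0,-45,7],[0,-46.6,7],[0,-46.6,7],[0,-46.6,7],[0,-46.6,7]],"twist":[0,0,0,0,0,0,0,0,0,0,0,0,0,0,0,0],"claw":[1,1,1,1,1,0.5,0.5,0.5,0.5,0.5,0.5,0.5,0.5,0.5,0.5,0.5]}' 40
python3 - <<'E'
from h import *
import pickle
s=snap("wrist","pics/w3.png"); pickle.dump(s,open("w3.pkl","wb")); go([.585,-.2265,.33],np.pi/2)
E
```

```text
t: 2.7
tcp_pos: [0.47, -0.224, 0.33]
tool_rot: [-0.0, 0.707, 0.001, 0.707]
force: [1.2, -0.6, -0.3]
finger_gap: 0.755
t 2.75 tcp [ 0.47   -0.2239  0.3302] toolx [-0.001  0.001 -1.   ] tooly yaw 1.573 gap 0.752 F [ 0.3 -0.6  0.4] q [-0.66  0.28  1.56  0.    1.31 -2.23]
linear cm [ 1.00e-02 -2.90e-01  1.15e+01]
twist 0.003 (alt -3.139 )
```

View pics/w3.png

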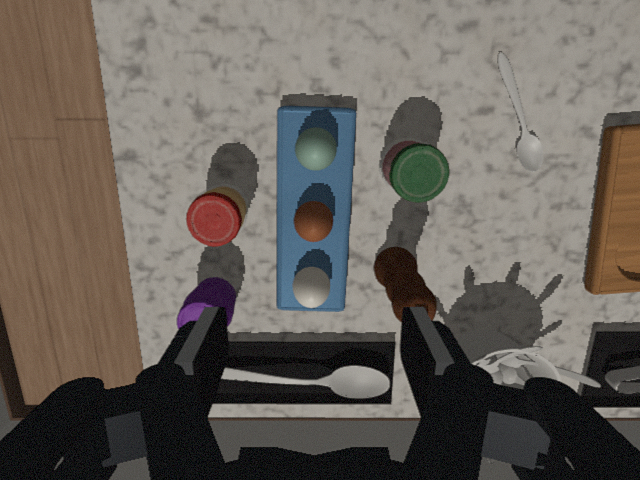

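Run:
```python
from h import *
import pickle
s=pickle.load(open("w3.pkl","rb")); im=s["pixels"][:,:,::-1][85:325,180:460]
cv2.imwrite("pics/w3c.png",cv2.resize(im,None,fx=2.5,fy=2.5,interpolation=cv2.INTER_CUBIC))
```

```text
(no output)
```

View pics/w3c.png

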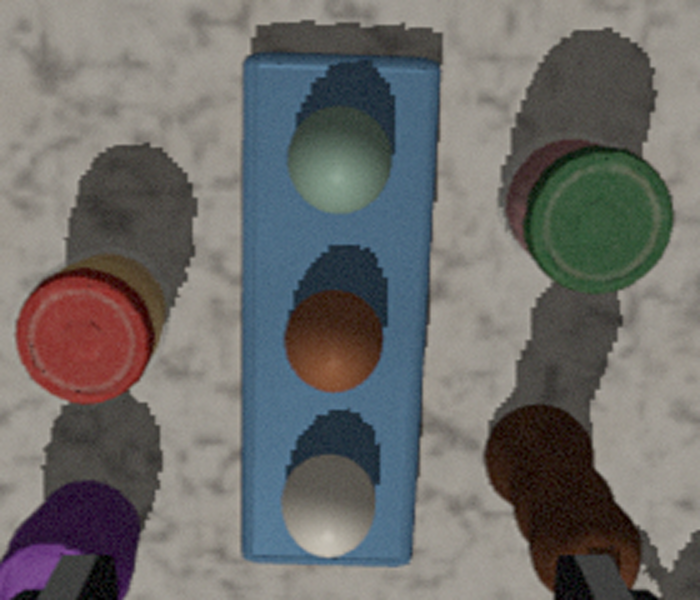

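```bash
cat >> h.py <<'E'
_th=np.linspace(0,2*np.pi,60)
def eggpts(x,y,z0):
    o=[]
    for zz in np.linspace(-21.5,35.5,40):
        r=21.5*np.sqrt(max(0,1-(zz/(21.5 if zz<0 else 35.5))**2))
        o+= [[x+r*np.cos(a)/1000,y+r*np.sin(a)/1000,z0+zz/1000] for a in _th]
    return np.array(o).T
def bbox(s,P):
    p=s["camera_matrix"]@(np.array(s["R"])@P+np.array(s["t"])[:,None]); p=p[:2]/p[2]
    return np.array([p[0].min(),p[0].max(),p[1].min(),p[1].max()])
def disc(x,y,z,r): return np.array([[x+r*np.cos(a),y+r*np.sin(a),z] for a in _th]).T
def fitbb(s,gen,bb,g,w=(1,1,1,1)):
    r=least_squares(lambda p:(bbox(s,gen(*p))-bb)*np.array(w),g,diff_step=1e-4); return r.x.round(4),r.fun.round(1)
E
python3 - <<'E'
from h import *
import pickle
s=pickle.load(open("w3.pkl","rb"))
def bb(x0,x1,y0,y1): return np.array([180+(x0+.5)/2.5-.5,180+(x1+.5)/2.5-.5,85+(y0+.5)/2.5-.5,85+(y1+.5)/2.5-.5])
for n,b,g in [("white",(282,376,454,558),(.585,-.226)),("brown",(285,383,290,392),(.51,-.225)),("green",(288,392,106,214),(.433,-.223))]:
    print(n,*fitbb(s,lambda x,y:eggpts(x,y,.039),bb(*b),g))
print("jg",*fitbb(s,lambda x,y:disc(x,y,.075,.0285),bb(525,673,147,293),(.45,-.12)))
print("jr",*fitbb(s,lambda x,y:disc(x,y,.075,.0275),bb(16,153,268,403),(.45,-.12)))
E
```

```text
white [ 0.5819 -0.2267] [-0.2  0.2  0.1 -0.1]
brown [ 0.5057 -0.2246] [-0.4  0.4 -0.3  0.4]
green [ 0.43   -0.2222] [-0.3  0.3 -0.1  0.1]
jg [ 0.4497 -0.1235] [-0.3  0.3 -0.6  0.7]
jr [ 0.4954 -0.3231] [-0.5  0.5  0.  -0. ]
```

```bash
python3 -m jog '{"linear":[[3,0,4],[6,0,8],[10,0,11.3],[14,0,11.3],[18,0,11.3],[21,0,11.3],[23,0,11.3],[23,0,11.3],[23,0,11.3],[23,0,11.3]],"twist":[0,0,0,0,0,0,0,0,0,0],"claw":[0.5,0.5,0.5,0.5,0.5,0.5,0.5,0.5,0.5,0.5]}' 40
python3 - <<'E'
from h import *
import pickle
s=snap("wrist","pics/w4.png"); pickle.dump(s,open("w4.pkl","wb")); go([.583,-.2267,.027],np.pi/2)
print(bbox(s,eggpts(.5819,-.2267,.039)),proj(s,manip.sense()["tcp_pos"]))
E
```

```text
t: 3.58
tcp_pos: [0.5843, -0.2259, 0.1023]
tool_rot: [-0.001, 0.706, -0.0, 0.708]
force: [0.2, -0.5, -0.4]
finger_gap: 0.751
t 3.63 tcp [ 0.5848 -0.2264  0.1031] toolx [ 0.004 -0.003 -1.   ] tooly yaw 1.572 gap 0.75 F [-0.1 -0.1  0.5] q [-0.55  0.69  1.53  0.    0.91 -2.12]
linear cm [ 7.61 -0.01 -0.21]
twist 0.001 (alt -3.14 )
[272.58364485 355.07527803 219.52822944 308.3427292 ] [314.49693096 325.86657958]
```

View pics/w4.png

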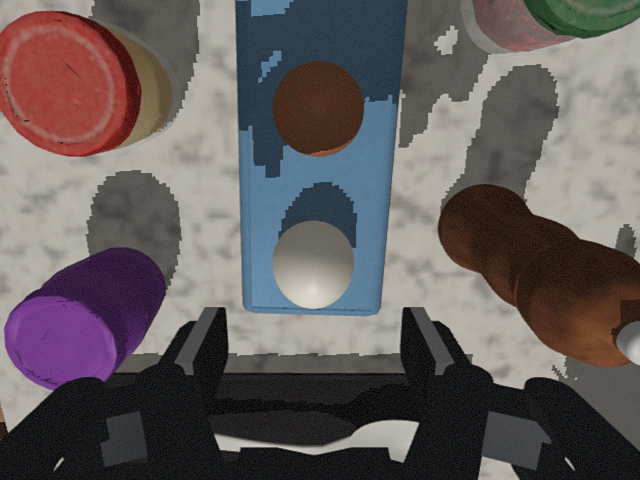

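```bash
python3 -m jog '{"linear":[[2,0,0],[4,0,0],[5.5,0,0],[6.6,0,0],[7.1,0,0],[7.1,0,0],[7.1,0,0]],"twist":[0,0,0,0,0,0,0],"claw":[0.5,0.5,0.5,0.5,0.5,0.5,0.5]}' 30
python3 - <<'E'
from h import *
go([.583,-.2267,.027],np.pi/2)
snap("side","pics/s5.png"); im=snap("scene")["pixels"][:,:,::-1]; cv2.imwrite("pics/c5.png",cv2.resize(im[220:370,300:500],None,fx=3.5,fy=3.5))
E
```

```text
t: 4.22
tcp_pos: [0.5837, -0.2266, 0.0306]
tool_rot: [-0.0, 0.706, -0.0, 0.708]
force: [-0.5, -0.5, -0.9]
finger_gap: 0.746
t 4.22 tcp [ 0.5837 -0.2266  0.0306] toolx [ 0.002 -0.001 -1.   ] tooly yaw 1.571 gap 0.746 F [-0.5 -0.5 -0.9] q [-0.55  0.8   1.56  0.    0.78 -2.12]
linear cm [ 0.36 -0.01 -0.07]
twist 0.0 (alt -3.141 )
```

View pics/c5.png

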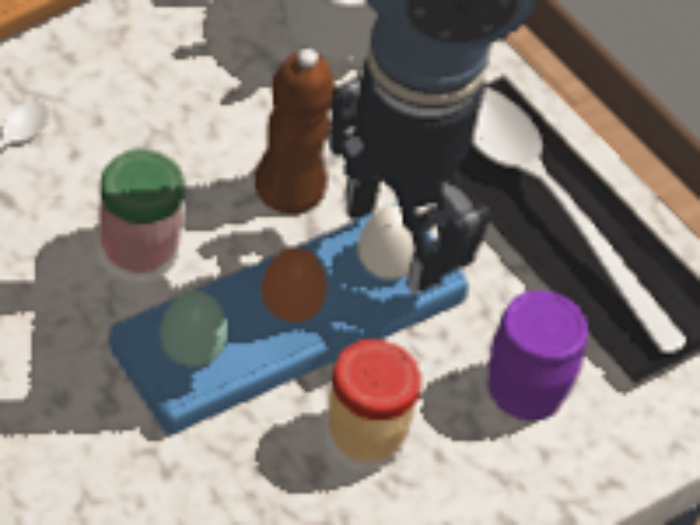

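```bash
python3 -m jog '{"linear":[[0.1,0,0],[0.1,0,0],[0.1,0,0],[0.1,0,0],[0.1,0,0],[0.1,0,0],[0.1,0,0],[0.1,0,0]],"twist":[0,0,0,0,0,0,0,0],"claw":[0.2,0.1,0,-0.1,-0.2,-0.3,-0.4,-0.4]}' 30; python3 -m jog '{"linear":[[0,0,0],[-0.2,0,0],[-0.5,0,0],[-1,0,0],[-1.8,0,0],[-2,0,0]],"twist":[0,0,0,0,0,0],"claw":[-0.4,-0.4,-0.4,-0.4,-0.4,-0.4]}'
python3 - <<'E'
from h import *
go([.583,-.2267,.027],np.pi/2)
im=snap("side")["pixels"][:,:,::-1]; cv2.imwrite("pics/s6.png",cv2.resize(im[220:388,280:505],None,fx=3,fy=3))
E
```

```text
t: 4.98
tcp_pos: [0.5832, -0.2263, 0.0287]
tool_rot: [-0.0, 0.707, -0.0, 0.707]
force: [-0.3, -0.7, 3.4]
finger_gap: 0.486
t: 5.48
tcp_pos: [0.5834, -0.2263, 0.0495]
tool_rot: [-0.0, 0.707, -0.0, 0.708]
force: [-0.1, -0.1, -1.0]
finger_gap: 0.491
t 5.48 tcp [ 0.5834 -0.2263  0.0495] toolx [ 0.001 -0.001 -1.   ] tooly yaw 1.571 gap 0.491 F [-0.1 -0.1 -1. ] q [-0.55  0.77  1.56  0.    0.82 -2.12]
linear cm [ 2.25 -0.03 -0.04]
twist 0.0 (alt -3.141 )
```

View pics/s6.png

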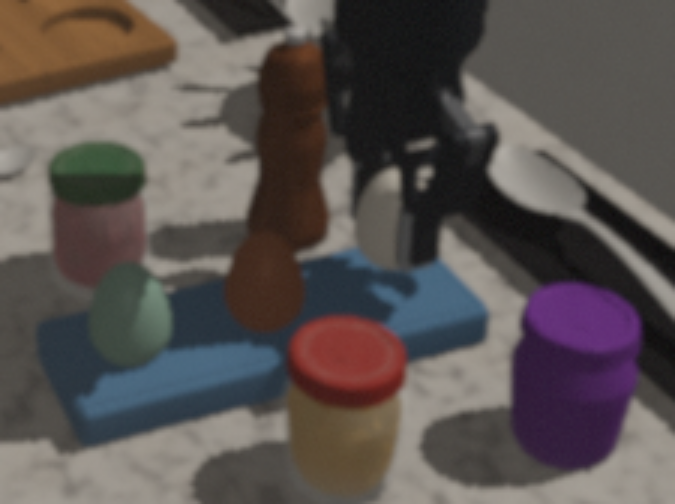

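```bash
python3 -m jog '{"linear":[[-3,0,0],[-6,0,0],[-9.5,0,0],[-13,1,-0.5],[-16,3,-1.5],[-18,6,-2.5],[-19,9.5,-4],[-20,13,-5.5],[-21,16.5,-7],[-21,20,-8.5],[-21,23.5,-10],[-21,27,-11.5],[-21,30.5,-13],[-21,34,-14.5],[-21,37.5,-16],[-21,41,-17.3],[-21,44.5,-17.3],[-21,48,-17.3],[-21,50.5,-17.3],[-21,52,-17.3]],"twist":[0,0,0,0,0,0,0,0,0,0,0,0,0,0,0,0,0,0,0,0],"claw":[-0.4,-0.4,-0.4,-0.4,-0.4,-0.4,-0.4,-0.4,-0.4,-0.4,-0.4,-0.4,-0.4,-0.4,-0.4,-0.4,-0.4,-0.4,-0.4,-0.4]}';python3 -m jog '{"linear":[[0,0.6,0],[0,0.6,0],[0,0.6,0],[0,0.6,0]],"twist":[0,0,0,0],"claw":[-0.4,-0.4,-0.4,-0.4]}'
python3 - <<'E'
from h import *
import pickle
s=snap("wrist","pics/w7.png"); pickle.dump(s,open("w7.pkl","wb"));go([.441,.3297,.10],np.pi/2)
E
```

```text
t: 7.2
tcp_pos: [0.4092, 0.2967, 0.2586]
tool_rot: [-0.001, 0.707, 0.001, 0.707]
force: [0.2, -0.2, -1.9]
finger_gap: 0.488
t: 7.53
tcp_pos: [0.4096, 0.2987, 0.2582]
tool_rot: [0.0, 0.707, -0.001, 0.707]
force: [-0.4, -0.5, -0.1]
finger_gap: 0.491
t 7.58 tcp [0.4097 0.2987 0.2583] toolx [-0.    -0.001 -1.   ] tooly yaw 1.57 gap 0.491 F [ 0.   1.  -0.2] q [ 0.41  0.33  1.69 -0.    1.12 -1.16]
linear cm [15.82  3.12  3.13]
twist -0.001 (alt 3.14 )
```

View pics/w7.png

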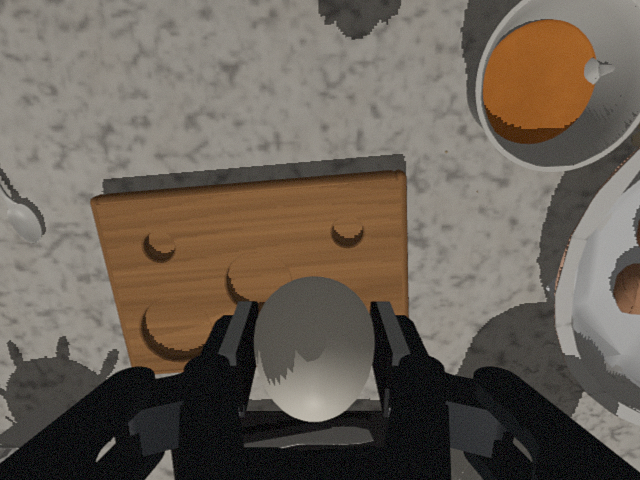

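Run:
```python
from h import *
import pickle
s=pickle.load(open("w7.pkl","rb")); im=s["pixels"][:,:,::-1][200:275,130:380]
cv2.imwrite("pics/w7c.png",cv2.resize(im,None,fx=3.2,fy=3.2,interpolation=cv2.INTER_CUBIC))
print(ray(s,480,90,.07),ray(s,500,150,.07))
```

```text
[0.31741542 0.42256187 0.07      ] [0.36155924 0.44345063 0.07      ]
```

View pics/w7c.png

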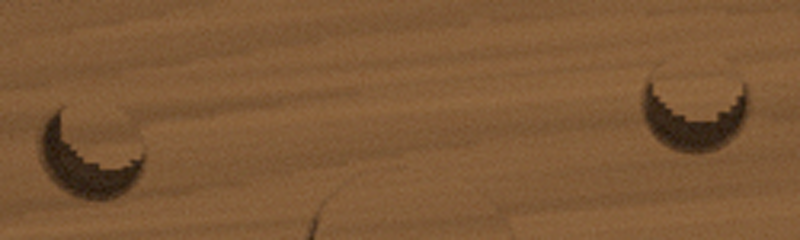

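Run:
```python
from h import *
import pickle
s=pickle.load(open("w7.pkl","rb"))
f=lambda x0,x1,y0,y1:np.array([130+(x0+.5)/3.2-.5,130+(x1+.5)/3.2-.5,200+(y0+.5)/3.2-.5,200+(y1+.5)/3.2-.5])
for b,g in [((644,748,57,153),(.44,.33)),((41,146,105,202),(.45,.15))]:
    print(fitbb(s,lambda x,y:disc(x,y,.026,.015),f(*b),g,(1,1,0,1)),bbox(s,disc(*g,.026,.015)))
```

```text
(array([0.4414, 0.3292]), array([ 0.3, -0.3, -0. , -0. ])) [332.03297306 363.97644159 215.35649378 246.01803209]
(array([0.4567, 0.1505]), array([ 0.5, -0.5,  0. , -0. ])) [141.59783991 173.49476633 225.98055203 256.16474095]
```

```bash
python3 -m jog '{"linear":[[2,1,1],[5,2,2],[8,3.05,3.27],[11,3.05,3.27],[14,3.05,3.27],[17,3.05,3.27],[19,3.05,3.27],[20.3,3.05,3.27],[20.8,3.05,3.27],[20.8,3.05,3.27],[20.8,3.05,3.27],[20.8,3.05,3.27]],"twist":[0,0,0,0,0,0,0,0,0,0,0,0],"claw":[-0.4,-0.4,-0.4,-0.4,-0.4,-0.4,-0.4,-0.4,-0.4,-0.4,-0.4,-0.4]}'
python3 - <<'E'
from h import *
go([.4424,.3292,.0307],np.pi/2)
s=snap("scene"); d=snap("side"); p=proj(s,[.4414,.3292,.04]); q=proj(d,[.4414,.3292,.04]); print(p,q)
def cr(s,p): x,y=int(p[0])-50,int(p[1])-60; return cv2.resize(s["pixels"][y:y+110,x:x+100,::-1],None,fx=4,fy=4,interpolation=cv2.INTER_CUBIC)
cv2.imwrite("pics/8.png",np.hstack([cr(s,p),cr(d,q)]))
E
```

```text
t: 8.58
tcp_pos: [0.4435, 0.3304, 0.0515]
tool_rot: [0.0, 0.706, 0.0, 0.708]
force: [-0.5, 0.6, -0.3]
finger_gap: 0.489
t 8.58 tcp [0.4435 0.3304 0.0515] toolx [ 0.002  0.001 -1.   ] tooly yaw 1.57 gap 0.489 F [-0.5  0.6 -0.3] q [ 0.44  0.7   1.75 -0.    0.69 -1.13]
linear cm [ 2.08 -0.12 -0.11]
twist -0.0 (alt 3.141 )
[253.07547622 173.08304041] [246.43101112 204.70304673]
```

View pics/8.png

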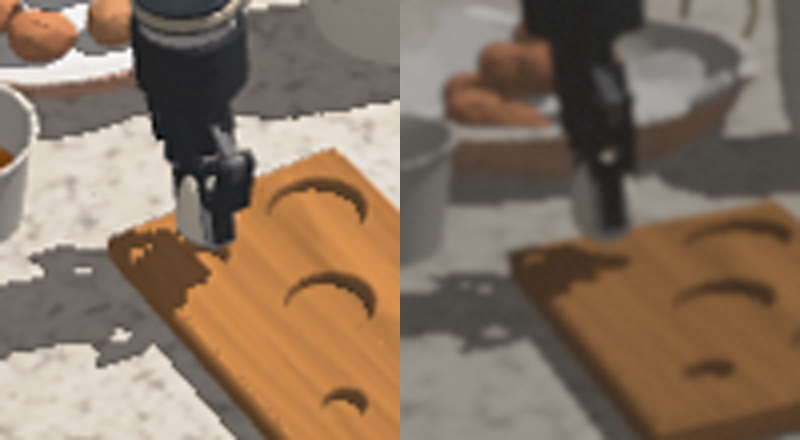

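```bash
python3 -m jog '{"linear":[[0.5,0,0],[1,0,0],[1.3,0,0],[1.45,0,0],[1.5,0,0],[1.5,0,0],[1.5,0,0]],"twist":[0,0,0,0,0,0,0],"claw":[-0.4,-0.4,-0.4,-0.4,-0.4,-0.4,-0.4]}'
python3 - <<'E'
from h import *
go([.4424,.3292,.0307],np.pi/2)
E
python3 -m jog '{"linear":[[0.1,0,0],[0.1,0,0],[0.1,0,0]],"twist":[0,0,0],"claw":[-0.4,-0.4,-0.4]}'; python3 -m jog '{"linear":[[0.1,0,0],[0.1,0,0],[0.1,0,0]],"twist":[0,0,0],"claw":[-0.4,-0.4,-0.4]}'
```

```text
t: 9.27
tcp_pos: [0.4425, 0.3304, 0.0352]
tool_rot: [-0.0, 0.707, 0.0, 0.707]
force: [-0.2, -0.2, -0.4]
finger_gap: 0.49
t 9.27 tcp [0.4425 0.3304 0.0352] toolx [-0. -0. -1.] tooly yaw 1.571 gap 0.49 F [-0.2 -0.2 -0.4] q [ 0.44  0.73  1.75 -0.    0.66 -1.13]
linear cm [ 0.45 -0.12 -0.01]
twist 0.0 (alt -3.141 )
t: 9.52
tcp_pos: [0.4425, 0.3304, 0.0344]
tool_rot: [-0.0, 0.707, 0.0, 0.707]
force: [-0.5, 0.8, -0.9]
finger_gap: 0.491
t: 9.77
tcp_pos: [0.4424, 0.3303, 0.0333]
tool_rot: [-0.0, 0.707, 0.0, 0.707]
force: [-0.6, -0.3, -0.7]
finger_gap: 0.489
```

```bash
python3 -m jog '{"linear":[[0,-0.1,0],[0.1,-0.1,0],[0.1,-0.1,0],[0.1,-0.1,0]],"twist":[0,0,0,0],"claw":[-0.4,-0.4,-0.4,-0.4]}'; python3 -m jog '{"linear":[[0.1,0,0],[0.1,0,0],[0.1,0,0]],"twist":[0,0,0],"claw":[-0.4,-0.4,-0.4]}'; python3 -m jog '{"linear":[[0.1,0,0],[0.1,0,0],[0.1,0,0]],"twist":[0,0,0],"claw":[-0.4,-0.4,-0.4]}'
```

```text
t: 10.1
tcp_pos: [0.4424, 0.3293, 0.0322]
tool_rot: [-0.0, 0.707, 0.0, 0.707]
force: [-0.5, 0.0, -0.2]
finger_gap: 0.488
t: 10.35
tcp_pos: [0.4425, 0.3295, 0.0315]
tool_rot: [-0.0, 0.707, 0.0, 0.707]
force: [-0.1, 0.1, 1.6]
finger_gap: 0.487
t: 10.6
tcp_pos: [0.4425, 0.3296, 0.031]
tool_rot: [0.0, 0.707, 0.0, 0.707]
force: [-1.4, -0.1, 5.6]
finger_gap: 0.489
```

```bash
python3 -m jog '{"linear":[[-0.05,0,0],[-0.05,0,0],[-0.05,0,0],[-0.05,0,0],[-0.05,0,0],[-0.05,0,0],[-0.05,0,0]],"twist":[0,0,0,0,0,0,0],"claw":[0,0.05,0.1,0.2,0.3,0.4,0.5]}'
python3 - <<'E'
from h import *
go([.4424,.3292,.0307],np.pi/2)
s=snap("scene"); d=snap("side"); p=proj(s,[.4414,.3292,.04]); q=proj(d,[.4414,.3292,.04]); print(p,q)
def cr(s,p): x,y=int(p[0])-50,int(p[1])-60; return cv2.resize(s["pixels"][y:y+110,x:x+100,::-1],None,fx=4,fy=4,interpolation=cv2.INTER_CUBIC)
cv2.imwrite("pics/9.png",np.hstack([cr(s,p),cr(d,q)]))
E
```

```text
t: 11.18
tcp_pos: [0.4425, 0.3293, 0.0307]
tool_rot: [-0.0, 0.707, 0.0, 0.707]
force: [0.1, 0.2, 0.1]
finger_gap: 0.751
t 11.18 tcp [0.4425 0.3293 0.0307] toolx [-0. -0. -1.] tooly yaw 1.571 gap 0.751 F [0.1 0.2 0.1] q [ 0.44  0.74  1.76 -0.    0.65 -1.13]
linear cm [-0.   -0.01 -0.01]
twist 0.0 (alt -3.141 )
[253.07547622 173.08304041] [246.43101112 204.70304673]
```

View pics/9.png

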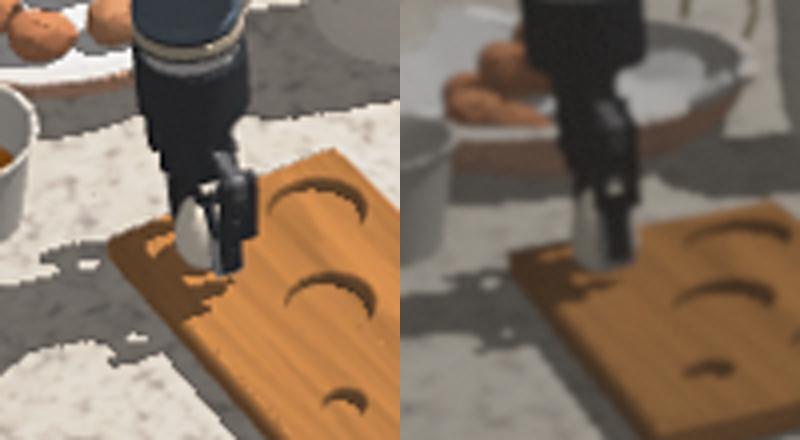

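```bash
python3 -m jog '{"linear":[[-0.5,0,0],[-1.5,0,0],[-3,0,0],[-5,0,0],[-8,0,0],[-11,0,0],[-14,0,0],[-17,0,0],[-18,0,-3],[-18,0,-3]],"twist":[0,0,0,0,0,0,0,0,0,0],"claw":[0.5,0.5,0.5,0.5,0.5,0.5,0.5,0.5,0.5,0.5]}'
python3 - <<'E'
from h import *
import pickle
s=snap("wrist","pics/w10.png"); pickle.dump(s,open("w10.pkl","wb"))
print(bbox(s,eggpts(.4414,.3292,.041)))
go([.507,-.2247,.12],np.pi/2)
E
```

```text
t: 12.12
tcp_pos: [0.4094, 0.3295, 0.2146]
tool_rot: [0.0, 0.707, 0.001, 0.708]
force: [-1.2, 0.3, -0.6]
finger_gap: 0.749
[286.99949206 340.64128432 226.12045733 283.05659281]
t 12.17 tcp [0.4106 0.3294 0.2132] toolx [ 0.002  0.001 -1.   ] tooly yaw 1.572 gap 0.748 F [ 0.6  0.8 -0.4] q [ 0.46  0.42  1.7   0.    1.02 -1.11]
linear cm [  9.28 -55.43   9.53]
twist 0.002 (alt -3.14 )
```

View pics/w10.png

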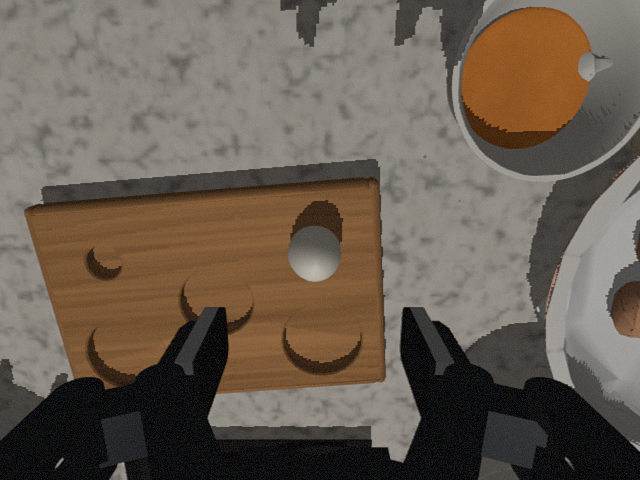

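```bash
python3 -m jog '{"linear":[[0,-2,0],[0,-5,1],[0,-8.5,1.5],[0,-12,2],[0,-16,3],[0,-20,4],[0,-24,5],[0,-28,6],[0,-32,7],[0,-36,8],[0,-40,9],[0,-44,9.45],[0,-48,9.45],[0,-51,9.45],[2,-54,9.45],[4,-55.4,9.45],[6,-55.4,9.45],[8,-55.4,9.45],[9,-55.4,9.45],[9,-55.4,9.45]],"twist":[0,0,0,0,0,0,0,0,0,0,0,0,0,0,0,0,0,0,0,0],"claw":[0.5,0.5,0.5,0.5,0.5,0.5,0.5,0.5,0.5,0.5,0.5,0.5,0.5,0.5,0.5,0.5,0.5,0.5,0.5,0.5]}';python3 -m jog '{"linear":[[0,0,0],[0,0,0]],"twist":[0,0],"claw":[0.5,0.5]}'
python3 - <<'E'
from h import *
import pickle
s=snap("wrist","pics/w11.png"); pickle.dump(s,open("w11.pkl","wb"))
print(bbox(s,eggpts(.5057,-.2246,.039)))
go([.507,-.2247,.029],np.pi/2)
E
```

```text
t: 13.83
tcp_pos: [0.5054, -0.2239, 0.1182]
tool_rot: [0.001, 0.709, 0.001, 0.705]
force: [0.7, 0.3, -1.0]
finger_gap: 0.746
t: 14.0
tcp_pos: [0.5078, -0.2249, 0.1217]
tool_rot: [-0.001, 0.707, -0.0, 0.708]
force: [-0.3, 0.1, -0.4]
finger_gap: 0.751
[277.82579044 353.73192932 211.51770617 292.30318791]
t 14.05 tcp [ 0.508  -0.2249  0.122 ] toolx [ 0.002 -0.001 -1.   ] tooly yaw 1.572 gap 0.75 F [ 0.   0.  -0.3] q [-0.62  0.59  1.71 -0.    0.84 -2.19]
linear cm [ 9.3   0.03 -0.12]
twist 0.001 (alt -3.141 )
```

View pics/w11.png

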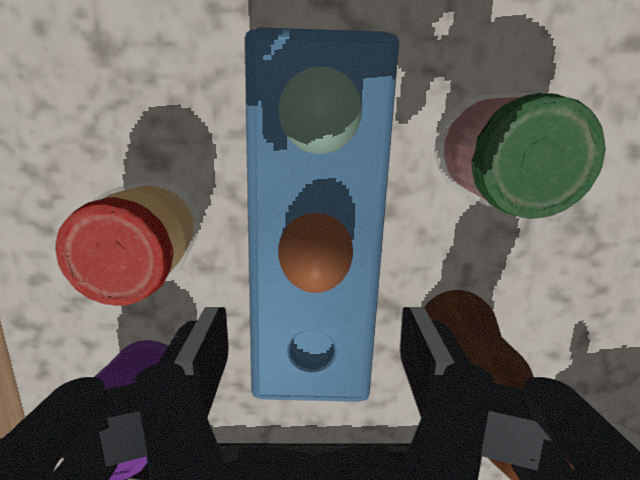

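```bash
python3 -m jog '{"linear":[[2,0,0],[4.5,0,0],[6.5,0,0],[8,0,0],[8.9,0,0],[9.2,0,0],[9.2,0,0],[9.2,0,0]],"twist":[0,0,0,0,0,0,0,0],"claw":[0.5,0.5,0.5,0.5,0.5,0.5,0.5,0.5]}' 30
python3 - <<'E'
from h import *
go([.507,-.2247,.0287],np.pi/2)
E
```

```text
t: 14.72
tcp_pos: [0.5078, -0.225, 0.0298]
tool_rot: [-0.001, 0.707, -0.0, 0.708]
force: [-0.1, -0.7, -0.4]
finger_gap: 0.751
t 14.72 tcp [ 0.5078 -0.225   0.0298] toolx [ 0.002 -0.001 -1.   ] tooly yaw 1.571 gap 0.751 F [-0.1 -0.7 -0.4] q [-0.62  0.74  1.75  0.    0.65 -2.19]
linear cm [ 0.11  0.03 -0.08]
twist 0.0 (alt -3.141 )
```

```bash
python3 -m jog '{"linear":[[0,0,-0.05],[0,0,-0.05],[0,0,-0.05],[0,0,-0.05],[0,0,-0.05],[0,0,-0.05],[0,0,-0.05],[0,0,-0.05]],"twist":[0,0,0,0,0,0,0,0],"claw":[0.2,0.1,0,-0.1,-0.2,-0.3,-0.4,-0.4]}' 30; python3 -m jog '{"linear":[[0,0,0],[-0.2,0,0],[-0.5,0,0],[-1,0,0],[-1.8,0,0],[-2,0,0]],"twist":[0,0,0,0,0,0],"claw":[-0.4,-0.4,-0.4,-0.4,-0.4,-0.4]}'
python3 - <<'E'
from h import *
im=snap("side")["pixels"][:,:,::-1]; cv2.imwrite("pics/s12.png",cv2.resize(im[220:388,280:505],None,fx=3,fy=3)); go([.4577,.1505,.25],np.pi/2)
E
```

```text
t: 15.38
tcp_pos: [0.5069, -0.2246, 0.0296]
tool_rot: [-0.0, 0.707, -0.0, 0.707]
force: [-0.6, 1.9, 6.4]
finger_gap: 0.492
t: 15.88
tcp_pos: [0.5071, -0.2251, 0.05]
tool_rot: [-0.0, 0.707, -0.0, 0.708]
force: [0.4, -0.2, 0.4]
finger_gap: 0.489
t 15.93 tcp [ 0.5072 -0.2251  0.0501] toolx [ 0.002 -0.001 -1.   ] tooly yaw 1.571 gap 0.489 F [ 0.3  0.6 -1. ] q [-0.62  0.71  1.75 -0.    0.69 -2.19]
linear cm [-20.05  37.54  -4.91]
twist 0.0 (alt -3.141 )
```

View pics/s12.png

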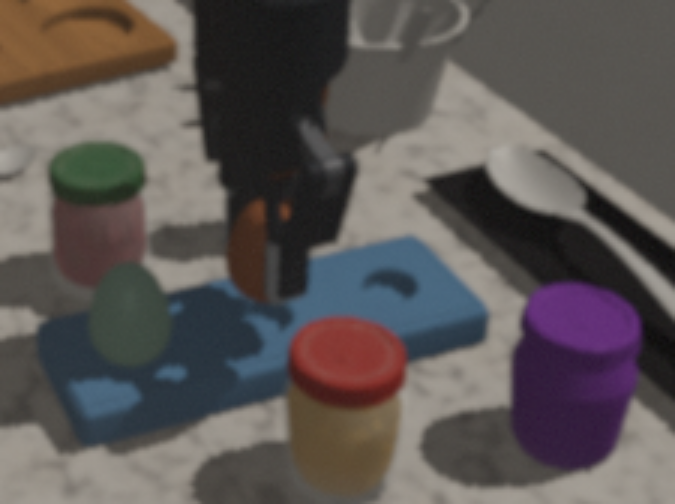

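```bash
python3 -m jog '{"linear":[[-3,0,0],[-6,0,0],[-9.5,1,0],[-12,3,-0.5],[-14,6,-1],[-15,9,-2],[-15,12.5,-3],[-15,16,-4],[-15,19.5,-4.9],[-15,23,-4.9],[-15,26.5,-4.9],[-15,30,-4.9],[-15,33,-4.9],[-14,36,-4.9],[-11,37.5,-4.9],[-8,37.5,-4.9],[-5,37.5,-4.9],[-2.5,37.5,-4.9],[-1,37.5,-4.9],[-0.5,37.5,-4.9]],"twist":[0,0,0,0,0,0,0,0,0,0,0,0,0,0,0,0,0,0,0,0],"claw":[-0.4,-0.4,-0.4,-0.4,-0.4,-0.4,-0.4,-0.4,-0.4,-0.4,-0.4,-0.4,-0.4,-0.4,-0.4,-0.4,-0.4,-0.4,-0.4,-0.4]}';python3 -m jog '{"linear":[[0,0,0],[0,0,0],[0,0,0],[0,0,0]],"twist":[0,0,0,0],"claw":[-0.4,-0.4,-0.4,-0.4]}'
python3 - <<'E'
from h import *
go([.4577,.1505,.0316],np.pi/2)
s=snap("scene"); d=snap("side"); p=proj(s,[.4567,.1505,.04]); q=proj(d,[.4567,.1505,.04]); print(p,q)
def cr(s,p): x,y=int(p[0])-50,int(p[1])-60; return cv2.resize(s["pixels"][y:y+110,x:x+100,::-1],None,fx=4,fy=4,interpolation=cv2.INTER_CUBIC)
cv2.imwrite("pics/13.png",np.hstack([cr(s,p),cr(d,q)]))
E
```

```text
t: 17.6
tcp_pos: [0.4559, 0.1503, 0.0516]
tool_rot: [-0.0, 0.709, -0.0, 0.705]
force: [-0.1, -1.3, -0.1]
finger_gap: 0.489
t: 17.93
tcp_pos: [0.4585, 0.1504, 0.055]
tool_rot: [0.0, 0.706, 0.0, 0.708]
force: [0.0, 0.3, 0.4]
finger_gap: 0.486
t 17.93 tcp [0.4585 0.1504 0.055 ] toolx [ 0.003  0.    -1.   ] tooly yaw 1.571 gap 0.486 F [0.  0.3 0.4] q [ 0.08  0.65  1.93 -0.    0.56 -1.49]
linear cm [ 2.34  0.01 -0.08]
twist 0.0 (alt -3.142 )
[287.36906866 210.17932701] [271.55205557 230.88814103]
```

View pics/13.png

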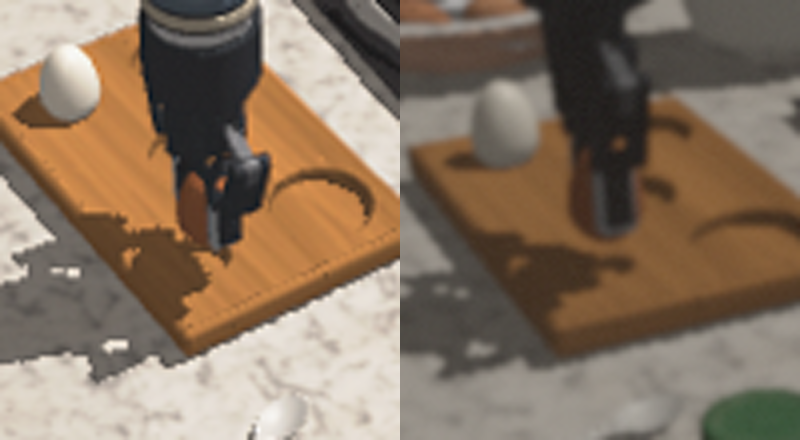

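```bash
python3 -m jog '{"linear":[[0.7,0,0],[1.3,0,0],[1.7,0,-0.05],[1.9,0,-0.05],[1.9,0,-0.05],[1.9,0,-0.05],[1.9,0,-0.05]],"twist":[0,0,0,0,0,0,0],"claw":[-0.4,-0.4,-0.4,-0.4,-0.4,-0.4,-0.4]}'; python3 -m jog '{"linear":[[0.1,0,0],[0.1,0,0],[0.1,0,0]],"twist":[0,0,0],"claw":[-0.4,-0.4,-0.4]}'; python3 -m jog '{"linear":[[0.1,0,0],[0.1,0,0],[0.1,0,0]],"twist":[0,0,0],"claw":[-0.4,-0.4,-0.4]}'
```

```text
t: 18.62
tcp_pos: [0.457, 0.1504, 0.0347]
tool_rot: [-0.0, 0.707, 0.0, 0.707]
force: [0.5, -0.3, 0.2]
finger_gap: 0.485
t: 18.87
tcp_pos: [0.457, 0.1504, 0.0339]
tool_rot: [-0.0, 0.707, 0.0, 0.707]
force: [-0.1, 0.3, -0.5]
finger_gap: 0.489
t: 19.12
tcp_pos: [0.457, 0.1504, 0.0328]
tool_rot: [-0.0, 0.707, 0.0, 0.707]
force: [-0.3, -0.2, 0.1]
finger_gap: 0.487
```

```bash
python3 -m jog '{"linear":[[0.05,0,0.05],[0.1,0,0.05],[0.1,0,0.05]],"twist":[0,0,0],"claw":[-0.4,-0.4,-0.4]}'; python3 -m jog '{"linear":[[0.1,0,0],[0.1,0,0],[0.1,0,0]],"twist":[0,0,0],"claw":[-0.4,-0.4,-0.4]}'
```

```text
t: 19.37
tcp_pos: [0.4571, 0.1504, 0.0321]
tool_rot: [-0.0, 0.707, 0.0, 0.707]
force: [-1.9, 1.0, 4.1]
finger_gap: 0.488
t: 19.62
tcp_pos: [0.4569, 0.1505, 0.0315]
tool_rot: [0.0, 0.707, 0.0, 0.707]
force: [-2.7, 1.2, 8.8]
finger_gap: 0.49
```

```bash
python3 -m jog '{"linear":[[-0.05,0,-0.05],[-0.05,0,-0.05],[-0.05,0,-0.05],[-0.05,0,-0.05],[-0.05,0,-0.05],[-0.05,0,-0.05],[-0.05,0,-0.05],[-0.05,0,-0.05]],"twist":[0,0,0,0,0,0,0,0],"claw":[-0.05,0,0.05,0.1,0.2,0.3,0.4,0.5]}';python3 -m jog '{"linear":[[-0.5,0,0],[-1.5,0,0],[-3,0,0],[-5,0,0],[-8,0,0],[-11,0,0],[-14,0,0],[-17,0,0],[-18,0,-3],[-18,0,-3]],"twist":[0,0,0,0,0,0,0,0,0,0],"claw":[0.5,0.5,0.5,0.5,0.5,0.5,0.5,1,1,1]}'
python3 - <<'E'
from h import *
import pickle
s=snap("wrist","pics/w14.png"); pickle.dump(s,open("w14.pkl","wb"))
print(bbox(s,eggpts(.4567,.1505,.041)))
go([.451,-.1235,.12],np.pi/2)
E
```

```text
t: 20.28
tcp_pos: [0.4571, 0.1503, 0.0312]
tool_rot: [-0.0, 0.707, 0.0, 0.707]
force: [0.4, -0.8, -1.3]
finger_gap: 0.751
t: 21.12
tcp_pos: [0.4232, 0.1506, 0.2144]
tool_rot: [-0.0, 0.707, 0.0, 0.707]
force: [-2.3, 0.8, -0.3]
finger_gap: 1.004
[287.65961502 341.26524955 228.18333105 285.15146226]
t 21.17 tcp [0.4248 0.1505 0.2133] toolx [ 0.001  0.    -1.   ] tooly yaw 1.572 gap 1.002 F [ 0.3 -0.  -0.5] q [ 0.09  0.32  1.88  0.    0.94 -1.48]
linear cm [  9.33 -27.4    2.59]
twist 0.001 (alt -3.141 )
```

View pics/w14.png

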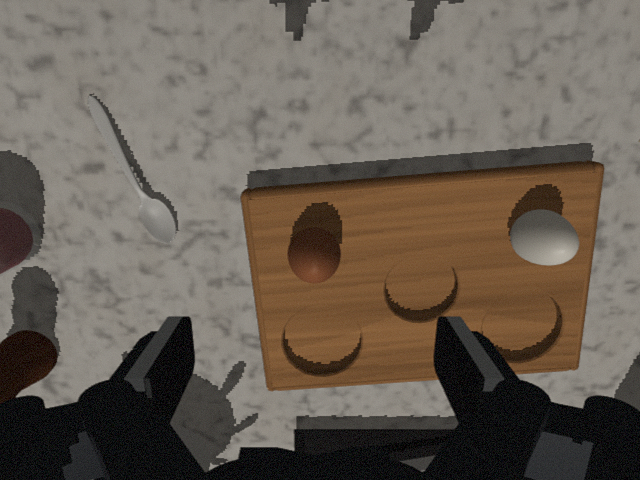

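```bash
python3 - <<'E'
from h import *
import pickle
s=pickle.load(open("w14.pkl","rb"))
g=lambda r:(lambda x,y:disc(x,y,.026,r))
print(fitbb(s,g(.036),np.array([281.5,362,0,374.5]),(.544,.157),(1,1,0,1)))
print(fitbb(s,g(.032),np.array([384,458.5,0,321.5]),(.49,.24),(1,1,0,1)))
print(fitbb(s,g(.036),np.array([0,562.5,0,361]),(.53,.337),(0,1,0,1)))
c=np.array([.4939,.2437]);a=.0854;R=np.array([[np.cos(a),-np.sin(a)],[np.sin(a),np.cos(a)]])
for m in [(.045,.09),(.045,-.09),(0,0)]: print(R@m+c)
E
python3 -m jog '{"linear":[[0,-2,0],[0,-5,0.5],[0,-8.5,1],[0,-12,1.5],[0,-15.5,2],[0,-19,2.5],[1,-22,2.6],[2.5,-25,2.6],[4,-27,2.6],[6,-27.4,2.6],[8,-27.4,2.6],[9,-27.4,2.6],[9,-27.4,2.6],[9,-27.4,2.6]],"twist":[0,0,0,0,0,0,0,0,0,0,0,0,0,0],"claw":[1,1,1,1,1,1,1,1,1,1,1,1,1,1]}'
python3 - <<'E'
from h import *
import pickle
s=snap("wrist","pics/w15.png"); pickle.dump(s,open("w15.pkl","wb"))
print(bbox(s,disc(.4497,-.1235,.075,.0285)))
go([.4505,-.1235,.03],np.pi/2)
E
```

```text
(array([0.5441, 0.1572]), array([ 0.4, -0.4,  0. , -0. ]))
(array([0.493 , 0.2432]), array([ 0.3, -0.3,  0. , -0. ]))
(array([0.5297, 0.3359]), array([ 0.,  0.,  0., -0.]))
[0.53105934 0.33721034]
[0.54641266 0.15786632]
[0.4939 0.2437]
t: 22.33
tcp_pos: [0.4528, -0.1237, 0.1207]
tool_rot: [0.0, 0.708, 0.0, 0.707]
force: [0.3, -0.1, -0.4]
finger_gap: 1.002
[257.14524625 374.22646829 215.16248163 324.18879928]
t 22.38 tcp [ 0.4534 -0.1238  0.1214] toolx [ 0. -0. -1.] tooly yaw 1.571 gap 1.002 F [-1.2 -0.3  0.8] q [-0.5   0.51  1.92 -0.    0.72 -2.08]
linear cm [ 9.14  0.03 -0.29]
twist 0.0 (alt -3.141 )
```

View pics/w15.png

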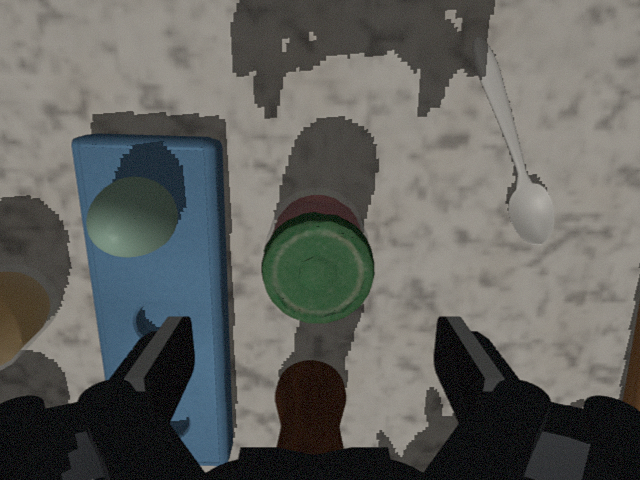

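```bash
python3 -m jog '{"linear":[[2,0.05,-0.2],[4.5,0.05,-0.3],[6.5,0.05,-0.3],[8,0.05,-0.3],[8.8,0.05,-0.3],[9,0.05,-0.3],[9,0.05,-0.3],[9,0.05,-0.3]],"twist":[0,0,0,0,0,0,0,0],"claw":[1,1,1,1,1,1,1,1]}' 40; python3 -m jog '{"linear":[[0,0,0],[0,0,0],[0,0,0],[0,0,0],[0,0,0],[0,0,0],[0,0,0],[0,0,0]],"twist":[0,0,0,0,0,0,0,0],"claw":[0.6,0.4,0.2,0,-0.1,-0.1,-0.1,-0.1]}' 50;  python3 - <<'E'
from h import *
go([.4505,-.1235,.03],np.pi/2)
E
```

```text
t: 23.05
tcp_pos: [0.4508, -0.1234, 0.0322]
tool_rot: [-0.0, 0.707, -0.0, 0.708]
force: [0.5, 0.2, 0.0]
finger_gap: 1.002
t: 23.72
tcp_pos: [0.4504, -0.1231, 0.0327]
tool_rot: [-0.001, 0.707, 0.0, 0.708]
force: [-0.6, 1.1, 8.9]
finger_gap: 0.666
t 23.72 tcp [ 0.4504 -0.1231  0.0327] toolx [ 0.002 -0.001 -1.   ] tooly yaw 1.572 gap 0.666 F [-0.6  1.1  8.9] q [-0.51  0.69  1.97  0.    0.48 -2.08]
linear cm [ 0.27 -0.04  0.01]
twist 0.001 (alt -3.141 )
```

```bash
python3 -m jog '{"linear":[[-0.5,0,0],[-1.5,0,0],[-3,0,0],[-6,0,0],[-9,0,0],[-12,0.5,0],[-15,2,0]],"twist":[0,0,0,0,0,0,0],"claw":[-0.1,-0.1,-0.1,-0.1,-0.1,-0.1,-0.1]}'
python3 - <<'E'
from h import *
s=snap("scene","pics/c16.png")
for u,v,z in [(282,118,.03),(325,122,.03),(300,130,.0),(303,80,.15),(265,110,.07),(215,135,.05)]: print(ray(s,u,v,z).round(3))
go([.5315,.3365,.20],np.pi/2)
E
```

```text
t: 24.3
tcp_pos: [0.4501, -0.1043, 0.1832]
tool_rot: [0.0, 0.707, -0.001, 0.707]
force: [1.0, -0.3, -2.6]
finger_gap: 0.662
[0.638 0.537 0.03 ]
[0.746 0.454 0.03 ]
[0.677 0.491 0.   ]
[0.709 0.528 0.15 ]
[0.587 0.548 0.07 ]
[0.412 0.529 0.05 ]
t 24.35 tcp [ 0.4518 -0.1018  0.1879] toolx [ 0.008 -0.002 -1.   ] tooly yaw 1.57 gap 0.662 F [0.2 1.4 0.7] q [-0.46  0.38  1.88  0.    0.88 -2.04]
linear cm [-1.23 43.84  7.96]
twist -0.0 (alt 3.141 )
```

View pics/c16.png

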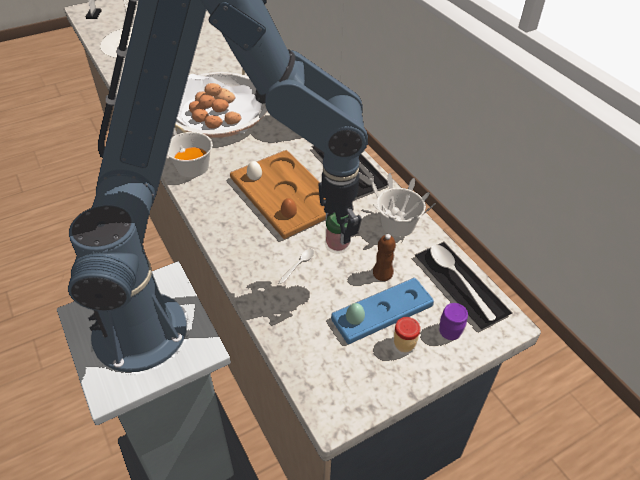

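```bash
python3 -m jog '{"linear":[[-1.5,2,0],[-2,5,0.5],[-2,8.5,1],[-2,12,2],[-2,15.5,3],[-2,19,4],[-2,22.5,5],[-2,26,6],[-2,29.5,7],[-2,33,8.1],[-2,36.5,8.1],[-2,40,8.1],[-1,43,8.1],[1,43.9,8.1],[3.5,43.9,8.1],[6,43.9,8.1],[8.5,43.9,8.1],[10,43.9,8.1],[10,43.9,8.1],[10,43.9,8.1]],"twist":[0,0,0,0,0,0,0,0,0,0,0,0,0,0,0,0,0,0,0,0],"claw":[-0.1,-0.1,-0.1,-0.1,-0.1,-0.1,-0.1,-0.1,-0.1,-0.1,-0.1,-0.1,-0.1,-0.1,-0.1,-0.1,-0.1,-0.1,-0.1,-0.1]}'; python3 -m jog '{"linear":[[0,0,0],[0,0,0],[0,0,0]],"twist":[0,0,0],"claw":[-0.1,-0.1,-0.1]}';  python3 - <<'E'
from h import *
go([.5315,.3365,.0477],np.pi/2)
snap("wrist","pics/w17.png")
s=snap("scene"); d=snap("side"); p=proj(s,[.53,.3365,.05]); q=proj(d,[.53,.3365,.05])
def cr(s,p): x,y=int(p[0])-50,int(p[1])-60; return cv2.resize(s["pixels"][y:y+110,x:x+100,::-1],None,fx=4,fy=4,interpolation=cv2.INTER_CUBIC)
cv2.imwrite("pics/17.png",np.hstack([cr(s,p),cr(d,q)]))
E
```

```text
t: 26.02
tcp_pos: [0.5298, 0.3354, 0.0804]
tool_rot: [-0.001, 0.708, -0.0, 0.706]
force: [0.9, 0.1, -3.1]
finger_gap: 0.665
t: 26.27
tcp_pos: [0.5319, 0.3362, 0.083]
tool_rot: [0.0, 0.706, 0.0, 0.708]
force: [0.4, 0.0, -3.6]
finger_gap: 0.667
t 26.27 tcp [0.5319 0.3362 0.083 ] toolx [ 0.003  0.001 -1.   ] tooly yaw 1.571 gap 0.667 F [ 0.4  0.  -3.6] q [ 0.39  0.72  1.54 -0.    0.88 -1.18]
linear cm [ 3.53  0.03 -0.05]
twist 0.0 (alt -3.141 )
```

View pics/17.png

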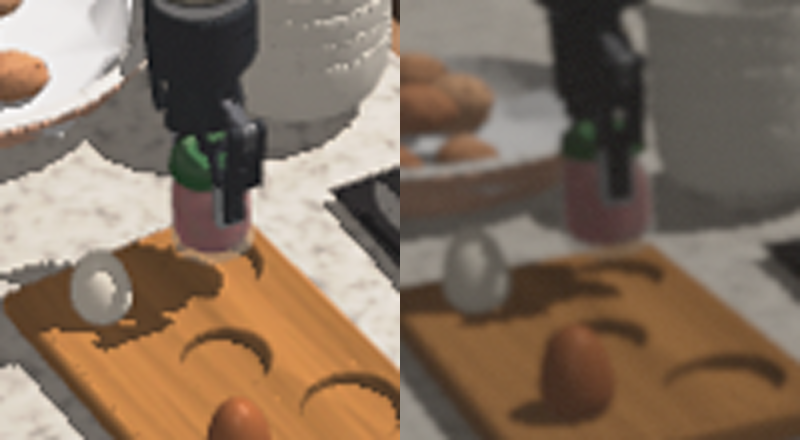

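View pics/w17.png

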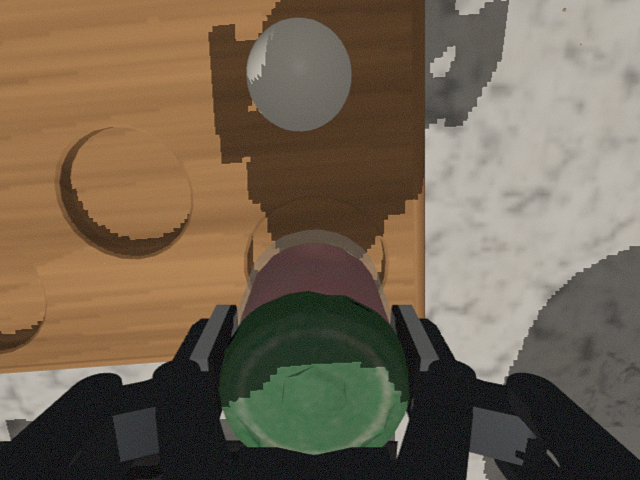

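```bash
python3 -m jog '{"linear":[[0.8,0,0],[1.6,0,0],[2.3,0,0],[2.8,0,0],[3.0,0,0],[3.1,0,0],[3.1,0,0],[3.1,0,0]],"twist":[0,0,0,0,0,0,0,0],"claw":[-0.1,-0.1,-0.1,-0.1,-0.1,-0.1,-0.1,-0.1]}';python3 -m jog '{"linear":[[0.1,0,0],[0.2,0,0],[0.2,0,0],[0.2,0,0]],"twist":[0,0,0,0],"claw":[-0.1,-0.1,-0.1,-0.1]}'; python3 -m jog '{"linear":[[0.1,0,0],[0.2,0,0],[0.2,0,0],[0.2,0,0]],"twist":[0,0,0,0],"claw":[-0.1,-0.1,-0.1,-0.1]}'
```

```text
t: 27.08
tcp_pos: [0.5312, 0.3359, 0.0503]
tool_rot: [-0.0, 0.707, 0.0, 0.707]
force: [0.2, -0.3, -3.3]
finger_gap: 0.664
t: 27.42
tcp_pos: [0.531, 0.3359, 0.0484]
tool_rot: [-0.0, 0.707, 0.0, 0.707]
force: [0.7, 0.2, -3.0]
finger_gap: 0.663
t: 27.75
tcp_pos: [0.5311, 0.3359, 0.0478]
tool_rot: [-0.0, 0.707, 0.0, 0.707]
force: [-2.9, -1.3, 5.0]
finger_gap: 0.664
```

```bash
python3 -m jog '{"linear":[[0,0,0],[0,0,0],[0,0,0],[0,0,0],[0,0,0]],"twist":[0,0,0,0,0],"claw":[0.4,0.5,0.6,0.8,1]}';python3 -m jog '{"linear":[[-0.5,0,0],[-1.5,0,0],[-3,0,0],[-5.5,0,0],[-8.5,0,0],[-12,0,0],[-15.5,-1,0],[-18,-3,-1],[-19,-6,-3],[-19,-8,-5],[-19,-9,-6],[-19,-9,-6]],"twist":[0,0,0,0,0,0,0,0,0,0,0,0],"claw":[1,1,1,1,1,1,1,1,1,1,1,1]}'
python3 - <<'E'
from h import *
import pickle
s=snap("wrist","pics/w18.png"); pickle.dump(s,open("w18.pkl","wb"))
print(bbox(s,disc(.5297,.336,.09,.0285)))
go([.4964,-.3231,.12],np.pi/2)
E
```

```text
t: 28.17
tcp_pos: [0.5311, 0.3359, 0.0463]
tool_rot: [-0.0, 0.707, 0.0, 0.707]
force: [0.5, -0.0, 1.0]
finger_gap: 0.996
t: 29.17
tcp_pos: [0.4681, 0.2439, 0.2376]
tool_rot: [0.0, 0.708, -0.001, 0.707]
force: [-0.5, 0.7, -0.4]
finger_gap: 0.999
[397.75145527 472.30754147 266.06540586 333.65084012]
t 29.22 tcp [0.4702 0.2452 0.2376] toolx [ 0.001  0.    -1.   ] tooly yaw 1.57 gap 1.004 F [-0.2  1.  -0.6] q [ 0.27  0.39  1.66  0.    1.09 -1.3 ]
linear cm [ 11.74 -56.83   2.67]
twist -0.001 (alt 3.141 )
```

View pics/w18.png

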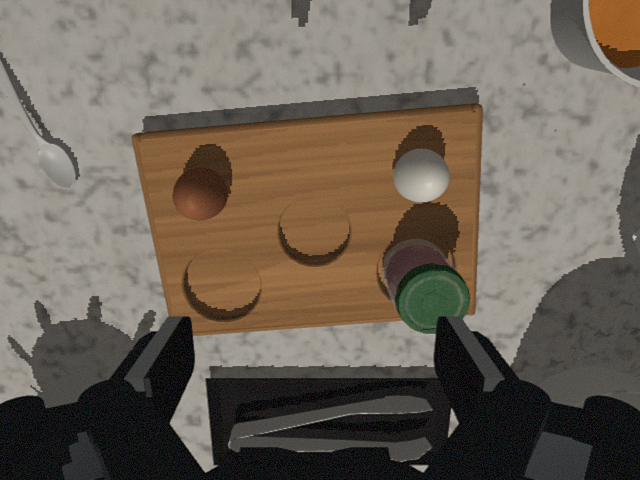

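```bash
python3 -m jog '{"linear":[[0,-2,0],[0,-5,0],[0,-9,0],[0,-13,0.5],[0,-17,1],[0,-21,1.5],[0,-25,2],[0,-29,2.5],[0,-33,2.5],[0,-37,2.5],[0,-41,2.5],[0,-45,2.5],[0,-49,2.5],[0,-52.5,2.5],[2,-55.5,2.5],[5,-56.9,2.5],[8,-56.9,2.5],[10,-56.9,2.5],[10.5,-56.9,2.5],[10.5,-56.9,2.5]],"twist":[0,0,0,0,0,0,0,0,0,0,0,0,0,0,0,0,0,0,0,0],"claw":[1,1,1,1,1,1,1,1,1,1,1,1,1,1,1,1,1,1,1,1]}'; python3 -m jog '{"linear":[[0,0,0],[0,0,0]],"twist":[0,0],"claw":[1,1]}';  python3 - <<'E'
from h import *
s=snap("wrist","pics/w19.png")
print(bbox(s,disc(.4954,-.3231,.075,.0275)))
go([.4964,-.3231,.03],np.pi/2)
E
```

```text
t: 30.88
tcp_pos: [0.4962, -0.3228, 0.1296]
tool_rot: [0.001, 0.708, 0.001, 0.706]
force: [-0.3, -0.5, 0.1]
finger_gap: 1.006
t: 31.05
tcp_pos: [0.4976, -0.3239, 0.133]
tool_rot: [-0.001, 0.706, -0.001, 0.708]
force: [0.7, 0.4, -0.0]
finger_gap: 1.0
[263.76000952 370.46443716 212.42784901 312.2013137 ]
t 31.1 tcp [ 0.4975 -0.3238  0.1332] toolx [ 0.003 -0.003 -1.   ] tooly yaw 1.572 gap 1.0 F [-0.5 -0.2 -0.5] q [-0.77  0.61  1.6   0.    0.92 -2.34]
linear cm [10.32  0.1  -0.14]
twist 0.001 (alt -3.141 )
```

View pics/w19.png

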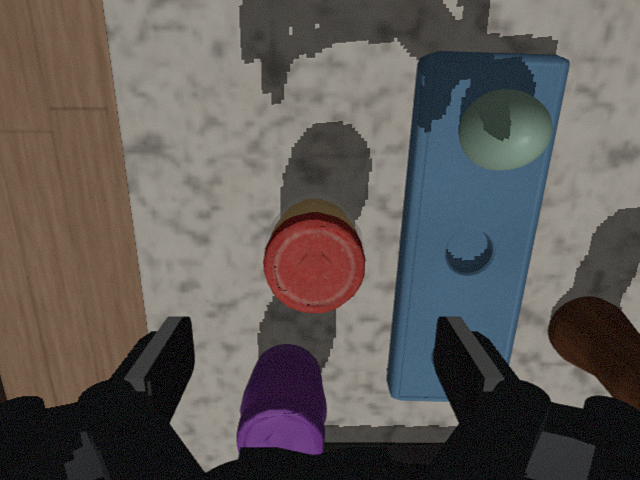

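```bash
python3 -m jog '{"linear":[[2,0,-0.1],[4.5,0,-0.1],[7,0,-0.1],[8.8,0,-0.1],[9.6,0,-0.1],[9.9,0,-0.1],[9.9,0,-0.1],[9.9,0,-0.1]],"twist":[0,0,0,0,0,0,0,0],"claw":[1,1,1,1,1,1,1,1]}' 50; python3 -m jog '{"linear":[[0,0,0],[0,0,0],[0,0,0],[0,0,0],[0,0,0],[0,0,0],[0,0,0],[0,0,0]],"twist":[0,0,0,0,0,0,0,0],"claw":[0.6,0.4,0.2,0,-0.1,-0.1,-0.1,-0.1]}' 50;  python3 - <<'E'
from h import *
go([.546,.1575,.20],np.pi/2)
E
```

```text
t: 31.77
tcp_pos: [0.496, -0.3239, 0.0337]
tool_rot: [-0.001, 0.706, -0.001, 0.708]
force: [-0.1, -0.2, -0.5]
finger_gap: 0.998
t: 32.43
tcp_pos: [0.4957, -0.3239, 0.0341]
tool_rot: [-0.001, 0.706, -0.001, 0.708]
force: [-0.4, 0.4, 6.9]
finger_gap: 0.638
t 32.43 tcp [ 0.4957 -0.3239  0.0341] toolx [ 0.002 -0.002 -1.   ] tooly yaw 1.571 gap 0.638 F [-0.4  0.4  6.9] q [-0.77  0.76  1.65 -0.    0.72 -2.34]
linear cm [-16.67  48.11   5.06]
twist 0.0 (alt -3.142 )
```

```bash
python3 -m jog '{"linear":[[-0.5,0,0],[-1.5,0,0],[-3.5,0,0],[-7,0,0],[-10.5,0,0],[-14,1,0],[-16.5,3,0],[-17.5,6,0],[-17.5,9.5,0],[-17.5,13,0],[-17.5,16.5,0],[-17.5,20,0],[-17.5,23.5,0],[-17.5,27,0.5],[-17.5,30.5,1],[-17.5,34,1.5],[-17.5,37.5,2.5],[-17.5,41,3.5],[-17,44.5,4.5],[-15,47.5,4.95]],"twist":[0,0,0,0,0,0,0,0,0,0,0,0,0,0,0,0,0,0,0,0],"claw":[-0.2,-0.2,-0.2,-0.2,-0.2,-0.2,-0.2,-0.2,-0.2,-0.2,-0.2,-0.2,-0.2,-0.2,-0.2,-0.2,-0.2,-0.2,-0.2,-0.2]}'; python3 -m jog '{"linear":[[2,0.6,0],[4.5,0.6,0],[7,0.6,0],[9,0.6,0],[10,0.6,0],[10,0.6,0],[10,0.6,0],[10,0.6,0]],"twist":[0,0,0,0,0,0,0,0],"claw":[-0.2,-0.2,-0.2,-0.2,-0.2,-0.2,-0.2,-0.2]}';  python3 - <<'E'
from h import *
snap("wrist","pics/w20.png")
go([.5453,.1575,.0491],np.pi/2)
E
```

```text
t: 34.1
tcp_pos: [0.5478, 0.1546, 0.1855]
tool_rot: [0.0, 0.704, 0.001, 0.71]
force: [1.2, -0.0, -2.7]
finger_gap: 0.638
t: 34.77
tcp_pos: [0.5456, 0.1579, 0.0836]
tool_rot: [0.0, 0.706, 0.0, 0.708]
force: [-0.1, 0.2, -3.7]
finger_gap: 0.638
t 34.82 tcp [0.5457 0.1579 0.0838] toolx [ 0.003  0.    -1.   ] tooly yaw 1.571 gap 0.642 F [ 0.1 -0.  -3.1] q [ 0.08  0.66  1.7   0.    0.78 -1.49]
linear cm [ 3.47 -0.04 -0.05]
twist 0.0 (alt -3.142 )
```

View pics/w20.png

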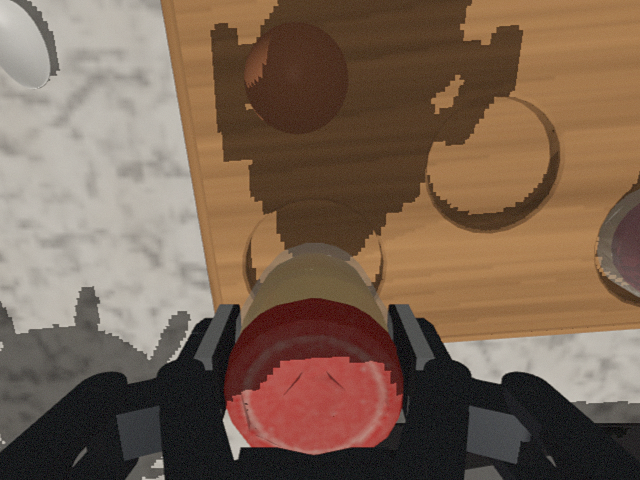

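Well (pixels 243–385) is centred under the red jar (centre 315). Lowering.

```bash
python3 -m jog '{"linear":[[0.8,0,0],[1.6,0,0],[2.3,0,0],[2.8,0,0],[3.0,0,0],[3.1,0,0],[3.1,0,0],[3.1,0,0]],"twist":[0,0,0,0,0,0,0,0],"claw":[-0.2,-0.2,-0.2,-0.2,-0.2,-0.2,-0.2,-0.2]}';python3 -m jog '{"linear":[[0.1,0,0],[0.2,0,0],[0.2,0,0],[0.2,0,0]],"twist":[0,0,0,0],"claw":[-0.2,-0.2,-0.2,-0.2]}'
```

```text
t: 35.48
tcp_pos: [0.5446, 0.1579, 0.0513]
tool_rot: [-0.0, 0.707, 0.0, 0.707]
force: [0.1, 0.2, -3.1]
finger_gap: 0.639
t: 35.82
tcp_pos: [0.5445, 0.1579, 0.0494]
tool_rot: [-0.0, 0.707, 0.0, 0.707]
force: [-0.1, -0.1, -2.8]
finger_gap: 0.637
```

```bash
python3 -m jog '{"linear":[[0.1,0,0],[0.1,0,0],[0.1,0,0]],"twist":[0,0,0],"claw":[-0.2,-0.2,-0.2]}'
```

```text
t: 36.07
tcp_pos: [0.5446, 0.1579, 0.0492]
tool_rot: [-0.0, 0.707, 0.0, 0.707]
force: [-1.9, -0.0, 5.4]
finger_gap: 0.636
```

```bash
python3 -m jog '{"linear":[[0,0,0],[0,0,0],[0,0,0],[0,0,0],[0,0,0]],"twist":[0,0,0,0,0],"claw":[0.4,0.5,0.6,0.8,1]}';python3 -m jog '{"linear":[[-0.5,0,0],[-1.5,0,0],[-3,0,0],[-5.5,0,0],[-8.5,0,0],[-12,0,0],[-16,0,-1],[-20,-1.5,-3],[-23,-4,-5],[-24,-7,-6],[-24,-10.5,-7],[-24,-14,-7],[-24,-17.5,-7],[-24,-21,-7],[-24,-24.5,-7],[-24,-27,-7],[-24,-28.7,-7],[-24,-28.7,-7],[-24,-28.7,-7]],"twist":[0,0,0,0,0,0,0,0,0,0,0,0,0,0,0,0,0,0,0],"claw":[1,1,1,1,1,1,1,1,1,1,1,1,1,1,1,1,1,1,1]}'; python3 -m jog '{"linear":[[0,0,0],[0,0,0]],"twist":[0,0],"claw":[1,1]}'
python3 - <<'E'
from h import *
import pickle
s=snap("wrist","pics/w21.png"); pickle.dump(s,open("w21.pkl","wb"))
print(proj(s,[.571,-.129,.139]),proj(s,[.571,-.129,0]))
go([.572,-.129,.09],np.pi/2)
E
```

```text
t: 36.48
tcp_pos: [0.5446, 0.1579, 0.0482]
tool_rot: [-0.0, 0.707, 0.0, 0.707]
force: [-0.8, -0.1, 0.1]
finger_gap: 0.99
t: 38.07
tcp_pos: [0.4743, -0.1296, 0.2889]
tool_rot: [0.001, 0.707, -0.001, 0.707]
force: [0.1, 0.9, 0.0]
finger_gap: 1.0
t: 38.23
tcp_pos: [0.4743, -0.1278, 0.2886]
tool_rot: [-0.0, 0.707, 0.001, 0.707]
force: [-0.9, -0.5, 0.3]
finger_gap: 0.998
[313.00164629 339.62574625] [313.05867188 273.69666333]
t 38.28 tcp [ 0.4744 -0.1278  0.2885] toolx [-0.  0. -1.] tooly yaw 1.573 gap 1.003 F [-0.7 -0.3  0.5] q [-0.49  0.28  1.69  0.    1.18 -2.06]
linear cm [19.85 -0.14  9.77]
twist 0.002 (alt -3.14 )
```

View pics/w21.png

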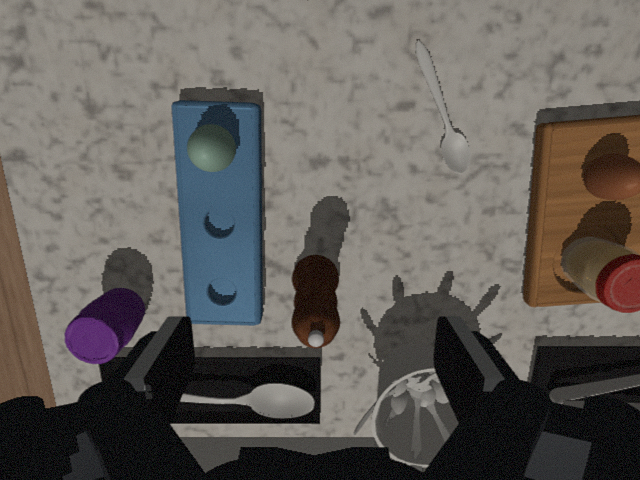

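Run:
```python
from h import *
import pickle
s=pickle.load(open("w21.pkl","rb"))
for u,v in [(375,420),(358,430),(380,390)]:
    for z in (.07,.1,.13,.16): print(u,v,ray(s,u,v,z).round(3))
im=s["pixels"][200:480,230:510,::-1]; cv2.imwrite("pics/w21c.png",cv2.resize(im,None,fx=2,fy=2))
d=snap("side"); cv2.imwrite("pics/s21.png",cv2.resize(d["pixels"][170:330,320:480,::-1],None,fx=3,fy=3))
sc=snap("scene"); cv2.imwrite("pics/c21.png",cv2.resize(sc["pixels"][160:290,320:450,::-1],None,fx=4,fy=4))
```

```text
375 420 [ 0.709 -0.063  0.07 ]
375 420 [ 0.683 -0.069  0.1  ]
375 420 [ 0.657 -0.074  0.13 ]
375 420 [ 0.631 -0.08   0.16 ]
358 430 [ 0.722 -0.081  0.07 ]
358 430 [ 0.695 -0.085  0.1  ]
358 430 [ 0.668 -0.089  0.13 ]
358 430 [ 0.64  -0.093  0.16 ]
380 390 [ 0.671 -0.06   0.07 ]
380 390 [ 0.648 -0.066  0.1  ]
380 390 [ 0.625 -0.071  0.13 ]
380 390 [ 0.603 -0.077  0.16 ]
```

View pics/s21.png

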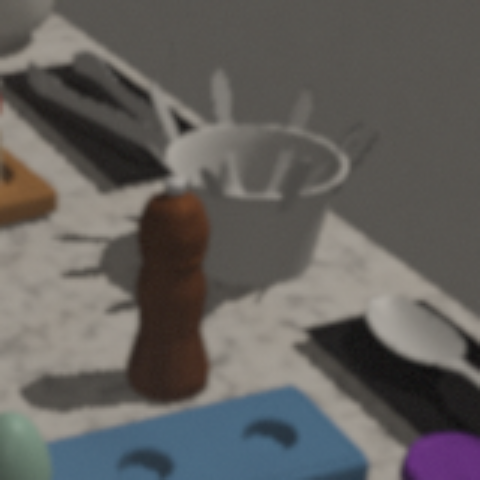

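View pics/c21.png

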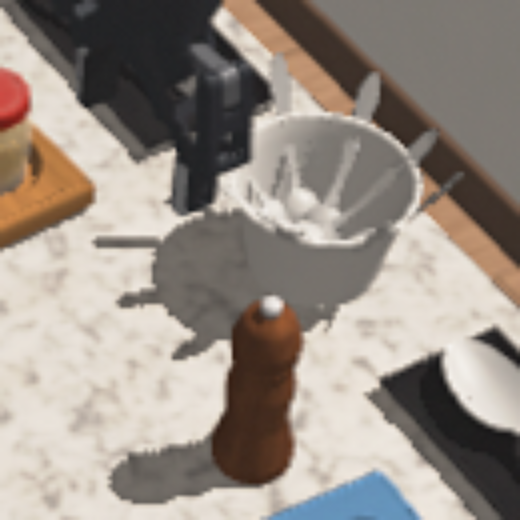

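```bash
python3 -m jog '{"linear":[[2,0,2],[4,0.08,5],[7,0.08,8],[10,0.08,9.75],[12,0.08,9.75],[13,0.08,9.75],[13,0.08,9.75],[13,0.08,9.75],[13,0.08,9.75]],"twist":[0,0,0,0,0,0,0,0,0],"claw":[0.5,0.5,0.5,0.5,0.5,0.5,0.5,0.5,0.5]}' 50;  python3 - <<'E'
from h import *
s=snap("wrist","pics/w22.png")
print(proj(s,[.571,-.127,.139]),bbox(s,disc(.571,-.127,.112,.021)))
go([.572,-.127,.09],np.pi/2)
E
```

```text
t: 39.13
tcp_pos: [0.5726, -0.1285, 0.1599]
tool_rot: [-0.0, 0.706, -0.0, 0.708]
force: [-0.4, 0.2, -0.5]
finger_gap: 0.749
[319.1386151  296.64859586] [275.86964805 361.08782948 232.16271088 311.29160872]
t 39.18 tcp [ 0.5727 -0.1287  0.1602] toolx [ 0.003 -0.001 -1.   ] tooly yaw 1.571 gap 0.753 F [0.2 1.  0.5] q [-0.41  0.57  1.6  -0.    0.97 -1.98]
linear cm [ 7.02  0.18 -0.09]
twist 0.0 (alt -3.141 )
```

View pics/w22.png

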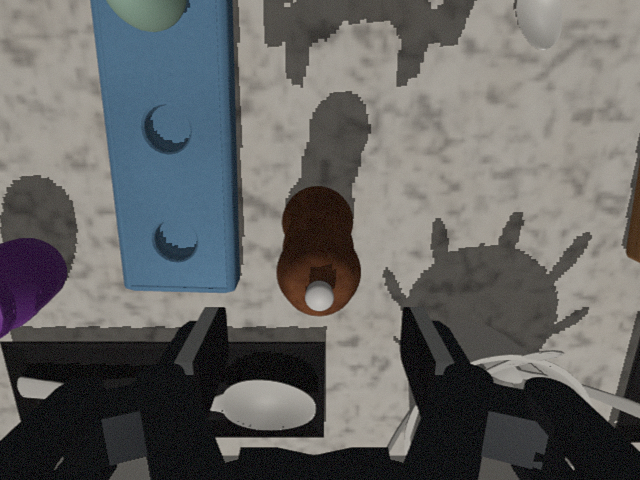

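```bash
python3 -m jog '{"linear":[[1.5,0.15,-0.1],[3,0.15,-0.1],[4.8,0.15,-0.1],[6.2,0.15,-0.1],[6.8,0.15,-0.1],[6.9,0.15,-0.1],[6.9,0.15,-0.1]],"twist":[0,0,0,0,0,0,0],"claw":[0.5,0.5,0.5,0.5,0.5,0.5,0.5]}' 50; python3 -m jog '{"linear":[[0,0,0],[0,0,0],[0,0,0],[0,0,0],[0,0,0],[0,0,0],[0,0,0],[0,0,0]],"twist":[0,0,0,0,0,0,0,0],"claw":[0.2,0.1,0,-0.1,-0.2,-0.3,-0.4,-0.4]}' 50;  python3 - <<'E'
from h import *
go([.4943,.2434,.25],np.pi/2)
E
```

```text
t: 39.77
tcp_pos: [0.5715, -0.1271, 0.0902]
tool_rot: [-0.0, 0.707, -0.0, 0.708]
force: [-0.4, -0.6, 0.8]
finger_gap: 0.752
t: 40.43
tcp_pos: [0.5718, -0.1268, 0.0907]
tool_rot: [-0.0, 0.706, -0.0, 0.708]
force: [0.2, 1.3, 4.9]
finger_gap: 0.459
t 40.43 tcp [ 0.5718 -0.1268  0.0907] toolx [ 0.002 -0.    -1.   ] tooly yaw 1.571 gap 0.459 F [0.2 1.3 4.9] q [-0.41  0.67  1.65  0.    0.83 -1.98]
linear cm [-15.96  37.01  -7.72]
twist 0.0 (alt -3.141 )
```

```bash
python3 -m jog '{"linear":[[-0.5,0,0],[-1.5,0,0],[-3,0,0],[-5,0,0],[-7,0,0],[-7,0,0]],"twist":[0,0,0,0,0,0],"claw":[-0.5,-0.5,-0.5,-0.5,-0.5,-0.5]}'
python3 - <<'E'
from h import *
go([.494,.2434,.25],np.pi/2)
s=snap("scene"); d=snap("side"); p=proj(s,[.571,-.127,.15]); q=proj(d,[.571,-.127,.15])
def cr(s,p): x,y=int(p[0])-60,int(p[1])-60; return cv2.resize(s["pixels"][y:y+130,x:x+120,::-1],None,fx=3.3,fy=3.3,interpolation=cv2.INTER_CUBIC)
cv2.imwrite("pics/23.png",np.hstack([cr(s,p),cr(d,q)]))
E
```

```text
t: 40.93
tcp_pos: [0.5735, -0.1278, 0.1635]
tool_rot: [-0.001, 0.704, -0.001, 0.71]
force: [0.5, -1.1, -2.1]
finger_gap: 0.458
t 40.93 tcp [ 0.5735 -0.1278  0.1635] toolx [ 0.008 -0.003 -1.   ] tooly yaw 1.571 gap 0.458 F [ 0.5 -1.1 -2.1] q [-0.41  0.56  1.6  -0.    0.97 -1.98]
linear cm [-8.84 37.1  -7.87]
twist 0.0 (alt -3.141 )
```

View pics/23.png

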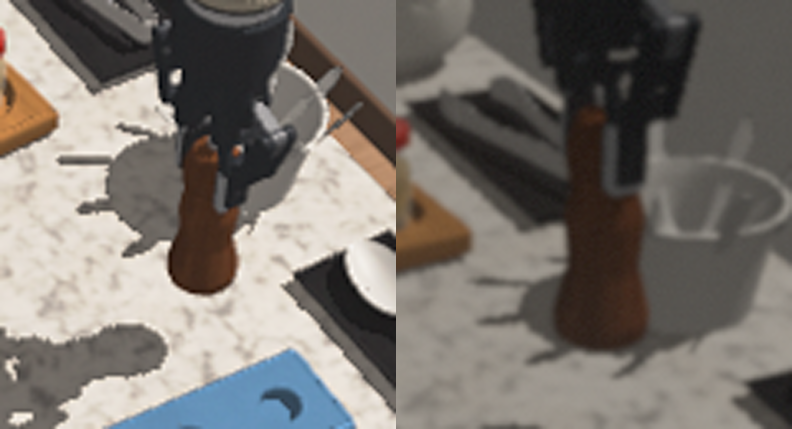

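```bash
python3 -m jog '{"linear":[[-2.5,0,0],[-5,0,-0.5],[-7.5,0,-1.5],[-9.5,0.5,-3],[-10,2,-4.5],[-10,4,-6],[-10,6.5,-7],[-10,9,-7.8],[-10,12,-7.8],[-10,15,-7.8],[-10,18,-7.8],[-10,21,-7.8],[-10,24,-7.8],[-10,27,-7.8],[-10,30,-7.8],[-10,32.5,-7.8],[-10,34.5,-7.8],[-10,36,-7.8],[-10,37,-7.8],[-10,37,-7.8]],"twist":[0,0,0,0,0,0,0,0,0,0,0,0,0,0,0,0,0,0,0,0],"claw":[-0.5,-0.5,-0.5,-0.5,-0.5,-0.5,-0.5,-0.5,-0.5,-0.5,-0.5,-0.5,-0.5,-0.5,-0.5,-0.5,-0.5,-0.5,-0.5,-0.5]}'; python3 -m jog '{"linear":[[1,0,0],[3,0,0],[5,0,0],[7,0,0],[8.5,0,0],[9.5,0,0],[9.5,0,0],[9.5,0,0]],"twist":[0,0,0,0,0,0,0,0],"claw":[-0.5,-0.5,-0.5,-0.5,-0.5,-0.5,-0.5,-0.5]}'
python3 - <<'E'
from h import *
go([.494,.2434,.1057],np.pi/2)
snap("wrist","pics/w24.png")
s=snap("scene"); d=snap("side"); p=proj(s,[.494,.2434,.12]); q=proj(d,[.494,.2434,.12])
def cr(s,p): x,y=int(p[0])-60,int(p[1])-50; return cv2.resize(s["pixels"][y:y+130,x:x+120,::-1],None,fx=3.3,fy=3.3,interpolation=cv2.INTER_CUBIC)
cv2.imwrite("pics/24.png",np.hstack([cr(s,p),cr(d,q)]))
E
```

```text
t: 42.7
tcp_pos: [0.492, 0.2446, 0.2578]
tool_rot: [-0.001, 0.708, 0.001, 0.706]
force: [-0.8, -0.0, -3.4]
finger_gap: 0.464
t: 43.37
tcp_pos: [0.4928, 0.2423, 0.1637]
tool_rot: [0.0, 0.708, -0.001, 0.707]
force: [0.9, 0.9, -1.7]
finger_gap: 0.463
t 43.37 tcp [0.4928 0.2423 0.1637] toolx [-0.002 -0.001 -1.   ] tooly yaw 1.57 gap 0.463 F [ 0.9  0.9 -1.7] q [ 0.25  0.52  1.69 -0.    0.94 -1.32]
linear cm [5.8  0.11 0.12]
twist -0.001 (alt 3.141 )
```

View pics/24.png

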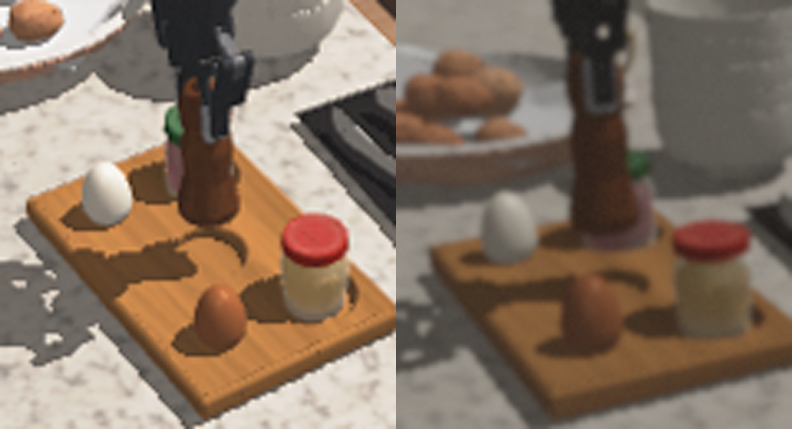

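View pics/w24.png

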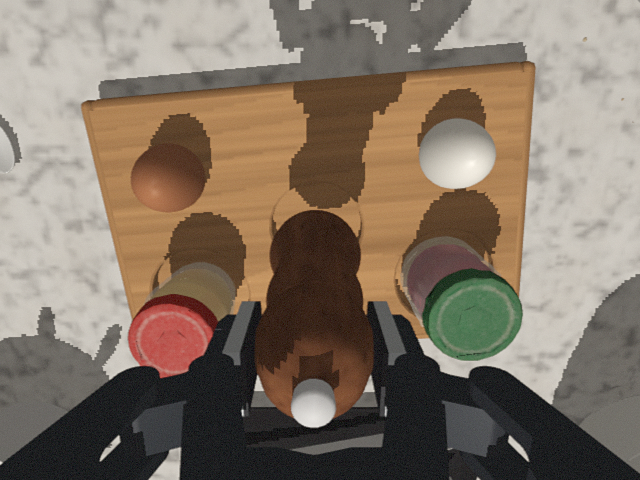

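```bash
python3 -m jog '{"linear":[[1,0.05,0.05],[2.2,0.1,0.1],[3.4,0.1,0.1],[4.4,0.1,0.1],[5,0.1,0.1],[5.3,0.1,0.1],[5.3,0.1,0.1],[5.3,0.1,0.1]],"twist":[0,0,0,0,0,0,0,0],"claw":[-0.5,-0.5,-0.5,-0.5,-0.5,-0.5,-0.5,-0.5]}'; python3 -m jog '{"linear":[[0.1,0,0],[0.1,0,0],[0.1,0,0]],"twist":[0,0,0],"claw":[-0.5,-0.5,-0.5]}'
```

```text
t: 44.18
tcp_pos: [0.4942, 0.2443, 0.1114]
tool_rot: [-0.0, 0.707, 0.0, 0.707]
force: [-0.5, -0.7, -2.5]
finger_gap: 0.462
t: 44.43
tcp_pos: [0.4943, 0.2442, 0.1107]
tool_rot: [0.0, 0.707, 0.0, 0.707]
force: [-0.3, -0.5, -2.9]
finger_gap: 0.463
```

```bash
python3 -m jog '{"linear":[[0.1,0,0],[0.2,0,0],[0.3,0,0],[0.3,0,0],[0.3,0,0]],"twist":[0,0,0,0,0],"claw":[-0.5,-0.5,-0.5,-0.5,-0.5]}'; python3 -m jog '{"linear":[[0.1,0,0],[0.15,0,0],[0.15,0,0],[0.15,0,0]],"twist":[0,0,0,0],"claw":[-0.5,-0.5,-0.5,-0.5]}'
```

```text
t: 44.85
tcp_pos: [0.4939, 0.2441, 0.1072]
tool_rot: [-0.0, 0.707, 0.0, 0.707]
force: [0.2, 0.1, -2.2]
finger_gap: 0.458
t: 45.18
tcp_pos: [0.494, 0.2442, 0.1058]
tool_rot: [-0.0, 0.707, 0.0, 0.707]
force: [0.6, 1.4, -2.4]
finger_gap: 0.463
```

```bash
python3 -m jog '{"linear":[[0.1,0,0],[0.1,0,0],[0.1,0,0]],"twist":[0,0,0],"claw":[-0.5,-0.5,-0.5]}'; python3 -m jog '{"linear":[[0.1,0,0],[0.1,0,0],[0.1,0,0]],"twist":[0,0,0],"claw":[-0.5,-0.5,-0.5]}'
```

```text
t: 45.43
tcp_pos: [0.4944, 0.2443, 0.1058]
tool_rot: [0.0, 0.707, 0.0, 0.708]
force: [-1.3, 0.3, 5.0]
finger_gap: 0.46
t: 45.68
tcp_pos: [0.4947, 0.2444, 0.1057]
tool_rot: [0.0, 0.706, 0.0, 0.708]
force: [-2.7, -0.8, 10.6]
finger_gap: 0.468
```

```bash
python3 -m jog '{"linear":[[-0.05,0,0],[-0.05,0,0],[-0.05,0,0],[-0.05,0,0],[-0.05,0,0]],"twist":[0,0,0,0,0],"claw":[0,0.1,0.3,0.5,0.5]}';python3 -m jog '{"linear":[[-0.5,0,0],[-1.5,0,0],[-3,0,0],[-5.5,0,0],[-8.5,0,0],[-12,0,0],[-15,0,-2],[-17,0,-5],[-19,0,-8],[-19,0,-9],[-19,0,-9],[-19,0,-9]],"twist":[0,0,0,0,0,0,0,0,0,0,0,0],"claw":[0.5,0.5,0.5,0.5,0.5,0.5,0.5,0.5,0.5,0.5,0.5,0.5]}'
python3 - <<'E'
from h import *
snap("wrist","pics/w25.png")
go([.494,.2434,.1057],np.pi/2)
s=snap("scene"); d=snap("side"); p=proj(s,[.494,.2434,.05]); q=proj(d,[.494,.2434,.05])
def cr(s,p): x,y=int(p[0])-65,int(p[1])-75; return cv2.resize(s["pixels"][y:y+140,x:x+130,::-1],None,fx=3,fy=3,interpolation=cv2.INTER_CUBIC)
cv2.imwrite("pics/25.png",np.hstack([cr(s,p),cr(d,q)]))
E
```

```text
t: 46.1
tcp_pos: [0.4939, 0.2441, 0.104]
tool_rot: [-0.0, 0.707, 0.0, 0.707]
force: [-0.1, -0.2, -0.5]
finger_gap: 0.749
t: 47.1
tcp_pos: [0.4042, 0.2442, 0.2947]
tool_rot: [-0.0, 0.706, 0.0, 0.708]
force: [-0.1, 0.1, 0.6]
finger_gap: 0.748
t 47.15 tcp [0.4048 0.2441 0.2942] toolx [ 0.001 -0.    -1.   ] tooly yaw 1.571 gap 0.749 F [-0.   0.5  0. ] q [ 0.31  0.24  1.72 -0.    1.18 -1.27]
linear cm [18.85 -0.08  8.9 ]
twist 0.0 (alt -3.141 )
```

View pics/25.png

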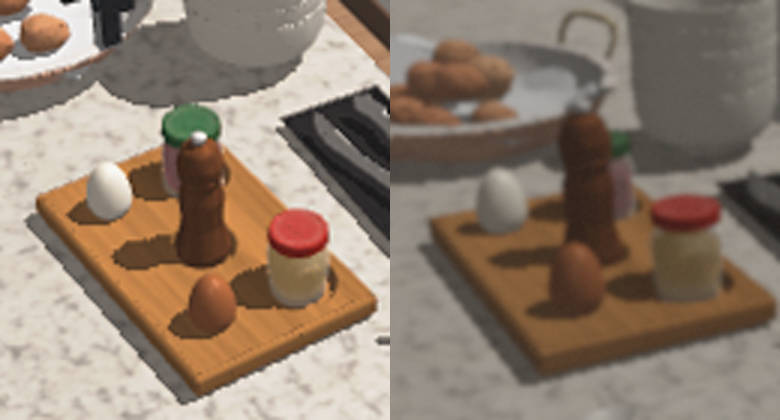

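View pics/w25.png

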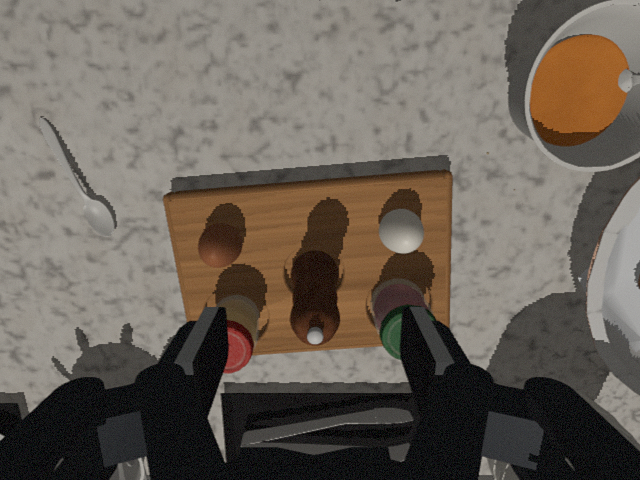

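```bash
python3 -m jog '{"linear":[[0,0,0],[0,0,0],[0,0,0]],"twist":[0,0,0],"claw":[0.5,0.5,0.5]}'
python3 - <<'E'
from h import *
s=snap("wrist")
print(bbox(s,eggpts(.4414,.3292,.041)),bbox(s,eggpts(.4567,.1505,.041)))
cv2.imwrite("pics/w26.png",cv2.resize(s["pixels"][150:380,160:460,::-1],None,fx=2.5,fy=2.5,interpolation=cv2.INTER_CUBIC))
E
```

```text
t: 47.5
tcp_pos: [0.4044, 0.244, 0.2936]
tool_rot: [-0.0, 0.708, -0.0, 0.707]
force: [-0.1, -0.3, -0.3]
finger_gap: 0.749
[378.582704   424.07906002 209.85412138 255.3023142 ] [197.71586144 242.95355328 224.94658674 270.30196643]
```

View pics/w26.png

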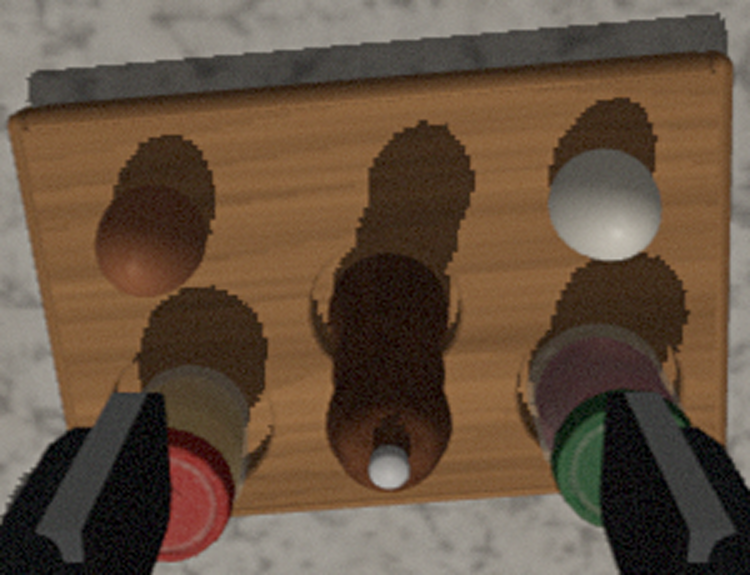

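```bash
python3 -c "
from station import manip
print(manip.sign_off())"
```

```text
the job is handed in; nothing more can be done
None
```

The board is laid and handed in at about 47.5 s, against the 131 s limit. I placed the pieces in the order you listed: white egg front left, brown egg front right, green-lidded jar behind the white egg, red-lidded jar behind the brown egg, and mill in the middle. The pale green egg stayed in its tray and the purple jar was not touched.

- **Eggs:** The final wrist picture put both egg outlines within about 2 px of where a seated, upright egg should appear. They were gripped at 30 N and set down with a contact force under 10 N.
- **Jars and mill:** All three touched down within 0.2 mm of the height expected for the recess floor. The last clear views show them upright, and the open gripper was clear of everything at the end.
- **Disagreements:** The scene camera's first estimates differed from the wrist camera's by about 3–5 mm in x; I used the wrist camera throughout. Touchdown on the brown egg's rim also showed a small sideways force of about 2.7 N, which was gone on release, and the egg then checked upright.

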